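Balance-check the equalising beams

TASK

Check the brass beams for balance: hang each by the notch under its middle on a knife-edge rail and let go. Those that hang level end up hanging side by side on the long rail with the wooden base, those that drop to one side on the short rail with the grey base. When all hang on their rails, slide the dust cover of the counter box aside, press the button under it to log the batch, and slide the cover fully back over the button. Leave the other things on the bench where they are.

Things in the scene. Friction and masses are not known exactly. Their poses are not given: they have to be found in the camera images.
- beam_1: A brass beam, an arch 114 long on two feet (22 x 36 x 12 high, centred 46 either side of the middle). Origin: middle of its underside; x along it, z up. In the middle a grip block 24 (x) x 18 (y), 35 to 54 above the underside; under it a V notch (90 degrees, smooth) along y, apex 35 above the underside. 0.13 kg. Same from either end. May be absent.
- beam_2: Another beam, just like beam_1 to look at: same sizes and axes. May be absent; may be true or off-balance.
- beam_3: Another beam, just like beam_1 to look at: same sizes and axes. May be absent; may be true or off-balance.
- beam_4: Another beam, just like beam_1 to look at: same sizes and axes. May be absent; may be true or off-balance.
- beam_5: Another beam, just like beam_1 to look at: same sizes and axes. May be absent; may be true or off-balance.
- beam_6: Another beam, just like beam_1 to look at: same sizes and axes. May be absent; may be true or off-balance.
- true_rail: Long knife-edge rail for true beams, fixed: wooden base plate 130 (x) x 196 (y) x 6, a low steel block 12 wide up to 18 high, and on it an upright steel blade 2.4 thick, 192 long, along y; at each end of it a stop plate 40 (x) x 4, 51 high. Origin: centre of its underside. Beams hang on it side by side, lengths along the rail's x, either way round; room for four, 48 apart.
- true_rail_edge (a point): Middle of the long rail's knife edge, on top of its blade, 54 above the bench; the edge is straight, smooth, along the rail's y. A beam on it with the notch seated has its underside about 34.5 below this point, feet clear of the base, and rocks freely: a true one settles within 0.1 rad of level, an off-balance one drops until a foot is down, over 0.2 rad.
- reject_rail: Short knife-edge rail for off-balance beams, fixed: like the long one but with a grey base plate 130 (x) x 150 (y) x 6 and a blade 146 long along y between stop plates; room for three beams, 52 apart. Origin: centre of its underside.
- reject_rail_edge (a point): Middle of the short rail's knife edge, 54 above the bench, along the rail's y. Works just like the long one.
- counter: Grey counter box, fixed, 76 (x) x 130 (y) x 24 high. Origin: centre of its underside; its y is the way the dust cover slides open.
- cover_lug (a point): Middle of the lug on the dust cover: an upright plate 34 (x) x 10 (y) x 18 high in the counter's axes, this point 7 under its top. The cover itself is a steel hood 62 x 52, open at its two y ends; hood top 33 above the counter box.
- cover (a joint): Dust cover's slide: 0 closed over the button, 0.06 fully aside, to the counter's +y. Rubs with about 1.5 N and stays where it is left.
- btn_top (a point): Top of the white round push button (24 across), under the dust cover when that is closed; 22 above the counter box.
- btn (a joint): Button travel: 0 up, 0.006 fully down (about 5 N); springs back. It counts from 0.004.
- paint_jar: Bystander: paint jar, 40 across, 50 high, loose, to be left alone. Origin: centre of its underside.
- solder_reel: Bystander: solder reel, 48 across, 36 high, loose, to be left alone. Origin: centre of its underside.
- wood_block: Bystander: wooden block 120 x 35 x 22, loose, to be left alone. Origin: centre of its underside.
- steel_rule: Bystander: steel rule 200 x 25 x 4, loose, to be left alone. Origin: centre of its underside.
- pliers: Bystander: orange-handled pliers, about 145 x 60 x 12, loose, to be left alone. Origin: centre of its underside.
- craft_knife: Bystander: craft knife, 132 x 12 x 10, loose, to be left alone. Origin: centre of its underside.
- marker: Bystander: marker pen, 105 x 14 x 14, loose, to be left alone. Origin: centre of its underside.
- needle_file: Bystander: needle file, 145 x 11 x 11, loose, to be left alone. Origin: centre of its underside.
Things that resemble listed ones, but are neither listed nor needed, are in the scene too. Several things have the shape of the true_rail; the one meant has the colours described above.

How it is judged:
By the outcome, as a careful person would: the job done as asked, in the order asked, and still so for the second after the job is handed in, with the robot touching nothing.
Of beam_1, beam_2, beam_3, beam_4, beam_5, beam_6 only 4 to 5 are there at a start; the rules pass over those that are not, and their reading is None.
At some moment in a run one of beam_1, beam_2, beam_3, beam_4, beam_5, beam_6 may be knocked a few centimetres aside while the robot is not near it.
It also fails if it takes over 210 s, if anything falls off the work surface, if the arm or the gripper's body presses on something with over 40 N, if the wrist force passes 120 N, or if a joint passes its speed limit or range.

ROBOT

A 6-joint arm with a two-finger parallel gripper is mounted at the origin on the work surface. World frame = base frame: x ahead of the robot, y to its left, z up, the work surface at z = 0. Lengths are in m, angles in rad, forces in N, time in s.
With the tool pointing down it reaches from about 0.375 to 0.975 m from the base axis. Payload 3.8 kg.
Tool frame: the origin (TCP) lies at the very end of the fingers, on their centre line; the grasp point (between the pads) lies 19 mm behind it; y points along the fingers, x is the direction in which the jaws open and shut, and the axes are right-handed (so a half turn about y gives the same grasp; the last joint's range is limited). The gripper opens to 85 mm and grips with 20 to 120 N. Pads are 22 mm wide; open, the fingers measure 114 mm over their backs; the gripper's body (76 mm by 85 mm) begins 54 mm behind the grasp point. The pads swing forward as they close: fully open they stand 13 mm farther back than shut.
Start: joints at [-1.339, 0.264, 1.604, -0, 1.274, -0.037], TCP at [0.179, -0.651, 0.231] pointing down, gripper open.
Joint ranges: [-2.63, 2.63], [-0.94, 2.18], [0.31, 2.57], [-1.31, 4.45], [0, 2.66], [-2.55, 2.55]. Speed limits (rad/s): [2.57, 2.57, 3.14, 3.14, 3.14, 3.14].

INTERFACE

Orientations are given as a rotation vector (axis times angle).
In Python, from workcell import bot, cams gives the robot as it stands.
- The arm moves only by the tool play_rows, never from a script. Its argument "motion" is a list of rows, each a list of 2 entries, a list of its own where there are three numbers: the shift along the world's x, y, z normalised to -1 to 1, where 1 is 400 mm, then the turn, a rotation vector about the world's x, y, z normalised to -1 to 1, where 1 is pi/4 rad. In form: [[[tx, ty, tz], [ax, ay, az]], ...]. A call has 1 to 10 rows; each row is the pose to reach, as a shift and turn from the pose commanded when the call began; what a row does not reach only later rows make up. A row lasts 1/8 s, in which the tool goes at most 62.5 mm and 10.7 degrees, less where a joint would pass 70% of its speed; a pose out of reach is approached as far as the arm can. A call with a number of a shift or a turn outside -1 to 1 is refused whole. A call with a gripper value outside its range is refused whole. "gripper" is the closure, from 0 (fully open) to 1 (shut), set as the call begins (left out, the last holds). The fingers move at their own pace and stop on an object; "squeeze" is the grip in N (left out, the last holds). Time passes only in rows, so rows that repeat a pose let the fingers close. It gives the time, the measured TCP pose, the force and the opening at its end, in the units of the state.
- bot.read_state(): the state, without advancing time (a new reading comes with each control period).
- cams.read_camera(name): name is "scene" or "side" or "wrist"; returns (picture, depth): 420x560x3 uint8, red, green, blue; 420x560 float32, m along the optical axis (not along the pixel's ray), 0 where there is no reading.
- cams.calibration(name): a dict with "mtx" (3x3 intrinsics, pixels), "R" (3x3) and "t" (3): a world point X has camera coordinates R X + t; the wrist camera has in their place "tool_from_camera" (4x4, takes a point from camera to tool coordinates, whose origin is the TCP and whose axes are the tool frame's). Camera axes: x right, y down, z forward; pixel columns grow to the right and rows downward; lengths in m; the calibration is good to about 2 mm. A picture is of the moment at which its call begins: read the wrist's pose just before it. calibration takes no time and is no camera call.
- bot.finish_job(): hands the job in, once; it reports no verdict.
Trained networks look in the newest picture that a camera, given by its name, has taken for a name from the list of things; names that differ only in an ending like _2 or _b are one class to them, and where a whole thing is asked for, a point or a joint stands for the part that bears it (a point fixed in the world has none). Each returns a list of dicts, best first, with "conf" (0 to 1); they miss things now and then, are a little off and sometimes report something else, mostly with a low value. They report only what shows in the picture. A call takes as long as a camera call. They do not tell look-alikes from the thing itself.
- cams.recognise(camera, label): "xyz" ([x, y, z] in m, in the coordinates of the camera as it stood for that picture, good to about 4 mm: the middle of the surface that is visible of it).
- cams.regions_of(camera, label): "mask" (420x560 bool, what is visible of it).
- cams.mark_of(camera, label): "xyz" ([x, y, z] in m, in the coordinates of the camera as it stood for that picture, good to about 4 mm: a listed point, or the origin of a listed thing).
The state is a dict: "time": time; "q": joint angles; "joint_vel": joint speeds; "joint_torque": joint torques, N m; "tool_pos": TCP position; "tcp_rot": TCP orientation; "wrist_force": force on the tool from outside, world axes, zero at the start; "torque": the same for the moment, N m; "width": opening from 0.0 (shut) to 1.0 (fully open).
Only numpy, scipy, OpenCV 4.12 (cv2) and the standard library are available. Lean on these libraries where they do the work, as an engineer would, in place of code of your own. Each camera call takes 0.05 s, during which the arm holds its last target.

## Working session

There is one attempt and no reset: what is moved stays moved. The work goes in short steps, Python scripts to look and compute and a tool call to move; the robot and the scene stay as the last step left them, time stands still between calls to the robot, and variables do not carry over. Pictures are saved under pics/ and viewed, and the job is handed in when it is done.

Besides the shell and the picture viewer there is one more tool, called after "Request:" as name(argument=value, ...), one argument or row to a line, values as JSON. play_rows: Moves the arm, as the interface text tells. Its arguments: {"type":"object","properties":{"motion":{"type":"array","items":{"type":"array"}},"gripper":{"type":"number"},"squeeze":{"type":"number"}},"required":["motion"]}

```bash
ls; mkdir -p pics; python3 - <<'E'
from workcell import bot,cams
import cv2
for n in ["scene","side","wrist"]:
    p,d=cams.read_camera(n); cv2.imwrite(f"pics/a_{n}.png",p[:,:,::-1])
    c=cams.calibration(n); print(n,{k:v.round(3).tolist() if hasattr(v,'round') else v for k,v in c.items()})
print(bot.read_state())
E
```

```text
pics
scene {'mtx': [[406.11, 0.0, 277.029], [0.0, 406.11, 211.887], [0.0, 0.0, 1.0]], 'R': [[0.816, 0.578, 0.01], [0.411, -0.568, -0.713], [-0.406, 0.586, -0.701]], 't': [-0.429, -0.182, 1.229]}
side {'mtx': [[445.4, 0.0, 282.052], [0.0, 445.4, 207.279], [0.0, 0.0, 1.0]], 'R': [[-0.978, -0.209, -0.006], [-0.126, 0.61, -0.782], [0.167, -0.764, -0.623]], 't': [0.49, 0.127, 1.024]}
wrist {'mtx': [[322.586, 0.0, 278.12], [0.0, 322.586, 215.387], [0.0, 0.0, 1.0]], 'tool_from_camera': [[1.0, -0.002, 0.0, -0.001], [-0.001, -0.289, 0.957, -0.143], [-0.001, -0.957, -0.289, 0.073], [0.0, 0.0, 0.0, 1.0]]}
{'time': 0.15, 'q': array([-1.33889302e+00,  2.64566319e-01,  1.60511820e+00,  5.71059977e-05,
        1.27370856e+00, -3.69112083e-02]), 'joint_vel': array([-0.00098179, -0.00142909, -0.00275958, -0.00032065,  0.00104946,
        0.00052883]), 'joint_torque': array([ 1.11157940e-03, -5.15906131e+01, -3.67959487e+01,  6.05023070e-05,
        8.08563520e-03,  3.85282351e-05]), 'tool_pos': array([ 0.17914426, -0.65017412,  0.23022606]), 'tcp_rot': array([-1.32322366,  1.00988894, -1.00763112]), 'wrist_force': array([ 0.27566823, -0.55158774, -0.50120879]), 'torque': array([0.00626362, 0.03155081, 0.03480756]), 'width': 1.0047103975846274}
```

View pics/a_scene.png

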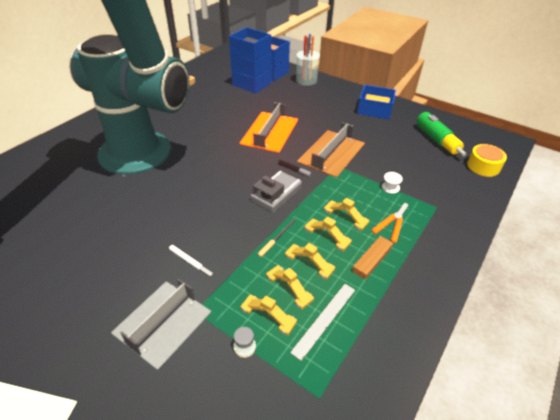

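View pics/a_side.png

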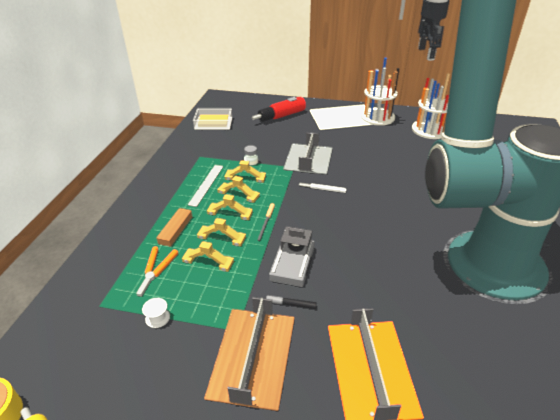

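View pics/a_wrist.png

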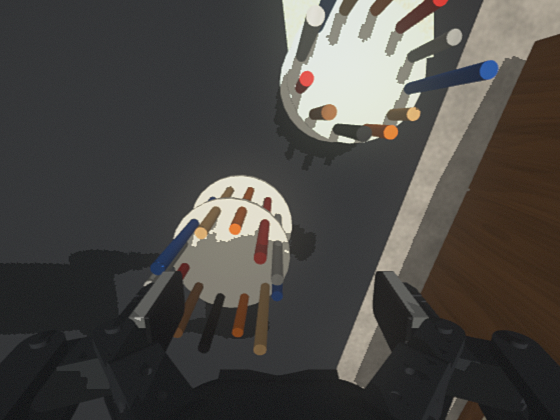

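The scene picture shows five brass beams on the green mat, at about (268,312), (290,285), (310,259), (328,232) and (347,210). The long-rail candidates are the wood-brown base at (332,150) and the bright orange look-alike at (270,130). The short rail with the grey base is at (162,318), and the counter is at (276,188). Next I'll build a metric top view.

```bash
cat > h.py <<'E'
from workcell import bot,cams
import numpy as np, cv2
from scipy.spatial.transform import Rotation as Ro
def cam_pose(n,st=None):
    c=cams.calibration(n)
    if n!="wrist":
        R=np.array(c["R"]);t=np.array(c["t"]); return c["mtx"],R.T,-R.T@t
    st=st or bot.read_state(); T=np.array(c["tool_from_camera"]); Rt=Ro.from_rotvec(st["tcp_rot"]).as_matrix()
    return c["mtx"],Rt@T[:3,:3],Rt@T[:3,3]+st["tool_pos"]
def shot(n,name=None):
    st=bot.read_state(); P=cam_pose(n,st); p,d=cams.read_camera(n)
    if name: cv2.imwrite(f"pics/{name}.png",p[:,:,::-1])
    return p,d,P
def cloud(p,d,P):
    K,R,t=P; v,u=np.mgrid[:d.shape[0],:d.shape[1]]
    X=np.stack([(u-K[0,2])/K[0,0]*d,(v-K[1,2])/K[1,1]*d,d],-1)
    W=X@R.T+t; W[d<=0]=np.nan; return W
def toW(x,P): return P[1]@np.array(x)+P[2]
def proj(W,P):
    X=(np.asarray(W)-P[2])@P[1]; x=X@np.asarray(P[0]).T; return x[...,:2]/x[...,2:]
E
python3 - <<'E'
from h import *
for n in ["scene","side"]:
    p,d,P=shot(n)
    W=cloud(p,d,P); np.savez(f"{n}.npz",W=W,p=p)
    for l in ["beam_1","true_rail","reject_rail","true_rail_edge","reject_rail_edge","counter","cover_lug","btn_top"]:
        for r in cams.mark_of(n,l): print(n,l,toW(r["xyz"],P).round(3),round(r["conf"],2))
E
```

```text
scene beam_1 [ 0.657 -0.136 -0.005] 0.96
scene beam_1 [ 0.653 -0.052 -0.001] 0.94
scene beam_1 [ 0.647  0.127 -0.004] 0.75
scene beam_1 [ 0.658 -0.218  0.001] 0.67
scene beam_1 [ 0.643  0.041 -0.002] 0.66
scene true_rail [0.483 0.35  0.004] 0.92
scene true_rail [ 0.263  0.33  -0.   ] 0.75
scene reject_rail [ 0.489 -0.352 -0.006] 0.94
scene reject_rail [ 0.755 -0.16  -0.005] 0.44
scene reject_rail [0.483 0.348 0.004] 0.34
scene true_rail_edge [0.261 0.33  0.055] 0.9
scene true_rail_edge [0.487 0.344 0.054] 0.59
scene counter [ 0.45   0.096 -0.   ] 0.63
scene counter [ 0.66  -0.139 -0.003] 0.36
scene cover_lug [0.458 0.058 0.068] 0.91
scene cover_lug [ 0.766  0.04  -0.002] 0.4
side beam_1 [ 0.649 -0.046 -0.003] 0.96
side beam_1 [ 0.655 -0.14  -0.001] 0.89
side beam_1 [ 0.658 -0.221 -0.002] 0.76
side beam_1 [ 0.649  0.129 -0.004] 0.71
side beam_1 [ 0.645  0.044 -0.001] 0.68
side true_rail [ 0.262  0.331 -0.001] 0.94
side true_rail [ 0.487  0.349 -0.002] 0.62
side true_rail [ 0.653  0.13  -0.003] 0.6
side reject_rail [ 0.491 -0.355 -0.   ] 0.86
side reject_rail [ 0.643  0.047 -0.   ] 0.75
side true_rail_edge [0.487 0.355 0.054] 0.73
side true_rail_edge [0.263 0.33  0.051] 0.66
side reject_rail_edge [ 0.493 -0.356  0.051] 0.78
side reject_rail_edge [ 0.761  0.204 -0.001] 0.66
side reject_rail_edge [ 0.487  0.348 -0.002] 0.5
side counter [ 0.459  0.096 -0.   ] 0.77
side counter [0.692 0.308 0.002] 0.22
side cover_lug [0.456 0.063 0.07 ] 0.77
side cover_lug [0.485 0.353 0.054] 0.65
side btn_top [0.484 0.352 0.053] 0.25
```

```bash
python3 - <<'E'
import numpy as np,cv2
for n in ["scene","side"]:
    z=np.load(n+".npz");W=z["W"].reshape(-1,3);p=z["p"].reshape(-1,3)
    s=700;im=np.zeros((600,800,3),np.uint8)
    ok=np.isfinite(W[:,2])&(W[:,2]<0.12)&(W[:,2]>-.02)
    W=W[ok];p=p[ok];o=np.argsort(W[:,2]);W=W[o];p=p[o]
    u=((0.45-W[:,1])*s+0).astype(int)  # y left
    v=((0.95-W[:,0])*s).astype(int)
    k=(u>=0)&(u<800)&(v>=0)&(v<600)
    im[v[k],u[k]]=p[k][:,::-1]
    im=cv2.dilate(im,np.ones((2,2)))
    cv2.imwrite(f"pics/top_{n}.png",im)
E
```

```text
(no output)
```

View pics/top_scene.png

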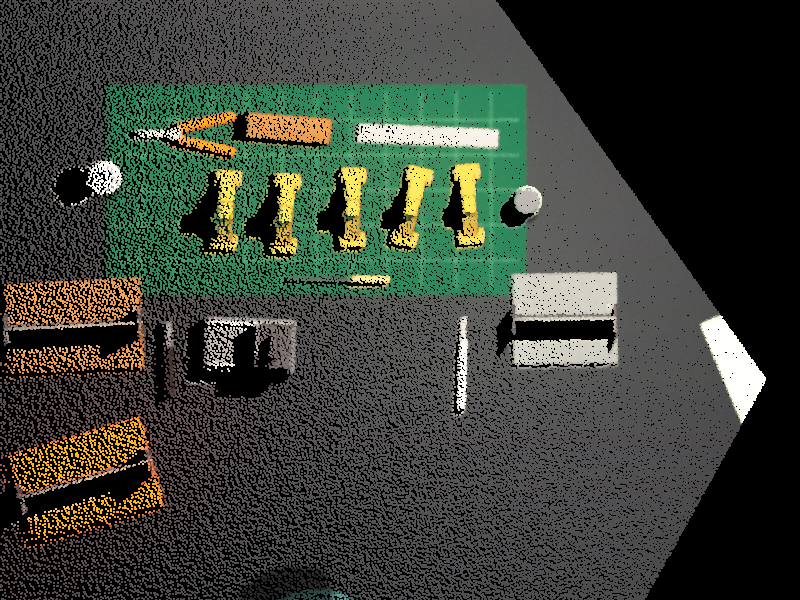

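View pics/top_side.png

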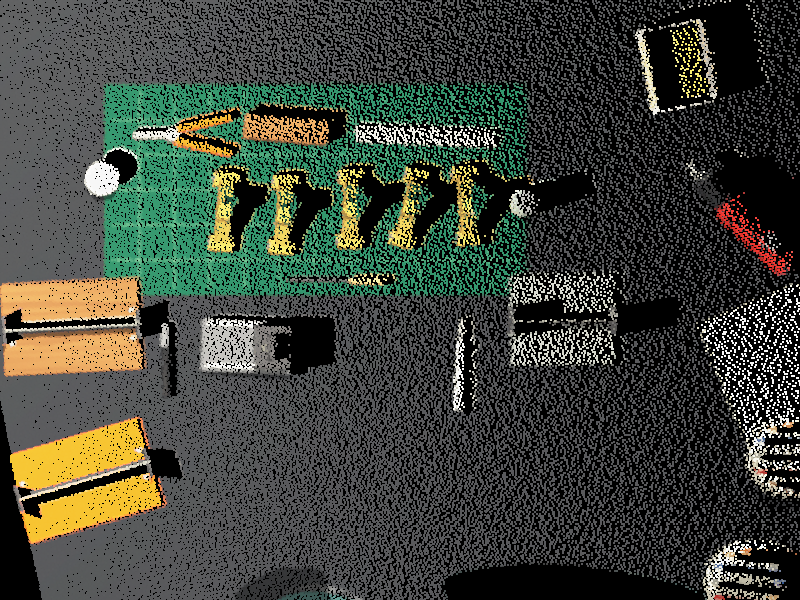

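```bash
python3 - <<'E'
from h import *
st=bot.read_state(); print(Ro.from_rotvec(st["tcp_rot"]).as_matrix().round(3))
from scipy.ndimage import label
for n in ["scene","side"]:
    z=np.load(n+".npz");W=z["W"];p=z["p"].astype(int)
    for nm,c in [("true",(0.485,0.35)),("rej",(0.49,-0.353))]:
        m=(abs(W[...,0]-c[0])<.04)&(abs(W[...,1]-c[1])<.09)&(W[...,2]>.046)&(W[...,2]<.062)
        q=W[m]; a=np.polyfit(q[:,1],q[:,0],1); top=np.percentile(q[:,2],[50,90,98])
        print(n,nm,len(q),"x at ymid",np.polyval(a,c[1]).round(4),"slope",a[0].round(4),"z",top.round(4),"yr",q[:,1].min().round(4),q[:,1].max().round(4))
    for y in (.128,.042,-.05,-.138,-.22):
        m=(abs(W[...,0]-.65)<.075)&(abs(W[...,1]-y)<.04)&(W[...,2]>.005)&(p[...,0]>p[...,2]+60)&(p[...,0]>p[...,1]*.9)
        q=W[m]; 
        if len(q)<20: print("few");continue
        r=cv2.minAreaRect(q[:,:2].astype(np.float32)*1000)
        t=q[q[:,2]>.046]
        print(n,y,[np.round(v,1) for v in r],"top",t.mean(0).round(4),np.ptp(t,axis=0).round(3),len(t), "zmax",np.percentile(q[:,2],98).round(4))
    m=(abs(W[...,0]-.455)<.06)&(abs(W[...,1]-.09)<.09)&(W[...,2]>.059)&(W[...,2]<.09)
    q=W[m]; print("lug",q.mean(0).round(4),q.min(0).round(4),q.max(0).round(4))
    m=(abs(W[...,0]-.455)<.06)&(abs(W[...,1]-.09)<.09)&(W[...,2]>.018)&(W[...,2]<.09)
    print("counter",[np.round(v,1) for v in cv2.minAreaRect(W[m][:,:2].astype(np.float32)*1000)])
E
```

```text
[[ 0.266  0.     0.964]
 [-0.964 -0.     0.266]
 [ 0.    -1.     0.   ]]
scene true 76 x at ymid 0.4846 slope -0.0534 z [0.051  0.054  0.0547] yr 0.2611 0.4398
scene rej 325 x at ymid 0.4957 slope -0.0193 z [0.0512 0.0537 0.0549] yr -0.4308 -0.2795
scene 0.128 [array([650.2, 127.6]), array([ 38.3, 115.7]), np.float64(86.3)] top [0.6511 0.1261 0.0524] [0.023 0.02  0.01 ] 72 zmax 0.055
scene 0.042 [array([645.5,  42.7]), array([ 37.1, 114.7]), np.float64(86.0)] top [0.6469 0.0405 0.0525] [0.024 0.019 0.01 ] 80 zmax 0.0552
scene -0.05 [array([654. , -52.8]), array([ 38.4, 114.1]), np.float64(89.3)] top [ 0.6548 -0.0547  0.0527] [0.023 0.02  0.01 ] 90 zmax 0.0546
scene -0.138 [array([ 655.7, -137.6]), array([ 38.9, 114.9]), np.float64(77.3)] top [ 0.6566 -0.1394  0.0529] [0.026 0.022 0.011] 103 zmax 0.0552
scene -0.22 [array([ 659.1, -219.8]), array([114.6,  38.3]), np.float64(5.4)] top [ 0.6604 -0.2203  0.053 ] [0.025 0.019 0.011] 119 zmax 0.0551
lug [0.4592 0.0567 0.0673] [0.4259 0.0325 0.059 ] [0.4878 0.0837 0.0782]
counter [array([458.1,  93.6]), array([130.4,  77.8]), np.float64(88.
[... 320 characters left out ...]
0.042 [array([643.5,  45.8]), array([ 39.8, 115.7]), np.float64(85.6)] top [0.643 0.048 0.052] [0.024 0.02  0.01 ] 69 zmax 0.0545
side -0.05 [array([651.9, -49.6]), array([113.4,  39.6]), np.float64(0.3)] top [ 0.6513 -0.0475  0.0514] [0.025 0.026 0.01 ] 60 zmax 0.0545
side -0.138 [array([ 652.7, -134.4]), array([ 39.8, 114.8]), np.float64(75.5)] top [ 0.6528 -0.1324  0.0514] [0.024 0.023 0.009] 52 zmax 0.054
side -0.22 [array([ 656.4, -217.3]), array([113.3,  45.6]), np.float64(2.8)] top [ 0.6562 -0.2129  0.0512] [0.024 0.02  0.01 ] 46 zmax 0.0533
lug [0.4537 0.0658 0.0694] [0.4292 0.0555 0.0591] [0.4825 0.0909 0.0774]
counter [array([454.8, 100.5]), array([129.9,  78.1]), np.float64(87.9)]
```

Beams are about 85 mm apart and roughly parallel to the rails' x axis. For the long rail I choose the wood-brown base at scene pixel (332,150), world (0.484, 0.35). The orange one at pixel (270,130), world (0.262, 0.33), is the decoy. The crop below checks this while I move above the first beam.

Request:
play_rows(
  motion=[
    [[0.6,0.54,0],[0,0,-0.242]],
    [[0.6,0.54,0],[0,0,-0.242]],
    [[0.6,0.54,0],[0,0,-0.242]],
    [[0.6,0.54,0],[0,0,-0.242]],
    [[0.6,0.54,0],[0,0,-0.242]],
    [[0.6,0.54,0],[0,0,-0.242]],
  ],
  gripper=0.4,
  squeeze=30,
)

```text
time: 1.8
tool_pos: [0.4219, -0.4319, 0.2315]
tcp_rot: [-1.246, 1.147, -1.148]
wrist_force: [-0.5, -0.6, -0.3]
width: 0.599
```

Request:
play_rows(
  motion=[
    [[0.6,0.54,0],[0,0,0]],
    [[0.6,0.54,0],[0,0,0]],
    [[0.6,0.54,0],[0,0,0]],
    [[0.6,0.54,0],[0,0,0]],
    [[0.6,0.54,0],[0,0,0]],
    [[0.6,0.54,0],[0,0,0]],
    [[0.6,0.54,0],[0,0,0]],
  ],
)

```text
time: 2.68
tool_pos: [0.6592, -0.2191, 0.2308]
tcp_rot: [-1.247, 1.151, -1.15]
wrist_force: [0.5, -0.8, -0.0]
width: 0.601
```

```bash
python3 - <<'E'
from h import *
p=cv2.imread("pics/a_scene.png")
cv2.imwrite("pics/crop_rails.png",cv2.resize(p[90:190,220:390],None,fx=4,fy=4,interpolation=cv2.INTER_CUBIC))
shot("wrist","w1"); st=bot.read_state(); print(st["q"].round(3),st["tool_pos"],st["tcp_rot"],st["width"],st["time"])
E
```

```text
[-3.580e-01  3.010e-01  1.558e+00 -1.000e-03  1.284e+00  1.135e+00] [ 0.65848092 -0.21982836  0.23092883] [-1.24659329  1.15184777 -1.15104997] 0.6036822272888754 2.725
```

View pics/crop_rails.png

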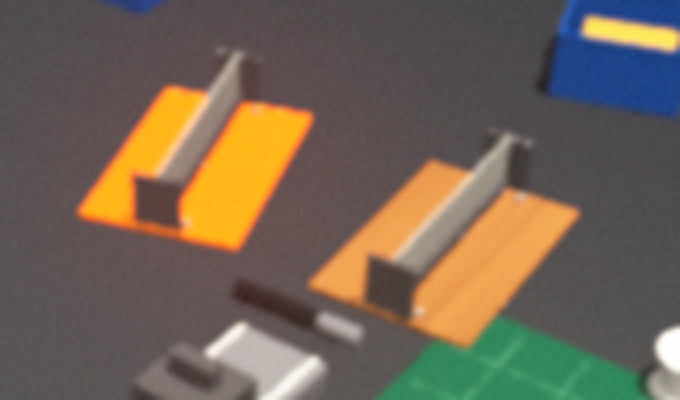

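View pics/w1.png

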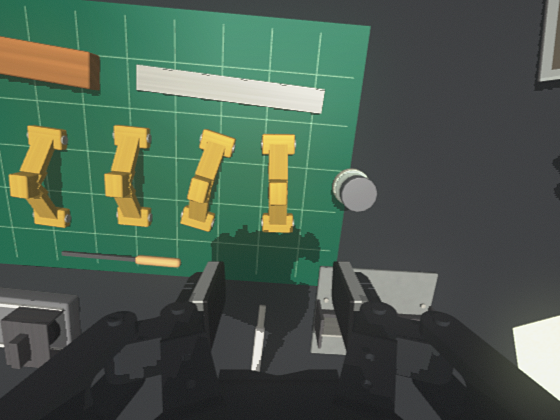

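The crop shows the wood-grained base on the right, so my choice holds; the left one is plain orange. The wrist view has beam 5 at (279,183), centred between the fingers. Next I'll refine the poses from wrist depth.

```bash
cat >> h.py <<'E'
def beams(n="wrist",zlo=.005,name=None,zt=.049):
    p,d,P=shot(n,name); W=cloud(p,d,P); q=p.astype(int)
    m=((q[...,0]>q[...,2]+60)&(q[...,1]>q[...,2]+35)&(W[...,2]>zlo)&(W[...,2]<.1)).astype(np.uint8)
    k,l,s,c=cv2.connectedComponentsWithStats(m)
    for i in range(1,k):
        if s[i,4]<250: continue
        w=W[l==i]; r=cv2.minAreaRect(w[:,:2].astype(np.float32)*1000)
        if max(r[1])<90 and zlo<.02: continue
        a=r[2] if r[1][0]>r[1][1] else r[2]-90
        top=w[(w[:,2]>np.percentile(w[:,2],97)-.003)]
        tr=cv2.minAreaRect(top[:,:2].astype(np.float32)*1000)
        print(n,"c",np.round(r[0],1),"sz",np.round(r[1],0),"ang",round(a,1),"top",np.round(tr[0],1),np.round(tr[1],0),"z",top[:,2].mean().round(4),"px",c[i].round(0))
    return p,W,P
E
python3 - <<'E'
from h import *
p,W,P=beams()
q=W[(abs(W[...,0]-.493)<.04)&(abs(W[...,1]+.353)<.09)&(W[...,2]>.048)&(W[...,2]<.06)]
print(len(q)); 
if len(q): print(q.mean(0),q.min(0),q.max(0))
E
```

```text
wrist c [645.7  43. ] sz [ 38. 113.] ang -4.1 top [645.4  42.1] [19. 24.] z 0.0544 px [ 37. 173.]
wrist c [653.6 -52.8] sz [ 37. 114.] ang -1.4 top [653.7 -53. ] [17. 23.] z 0.0545 px [125. 173.]
wrist c [ 655.  -137.2] sz [ 36. 114.] ang -13.2 top [ 655.  -137.5] [18. 24.] z 0.0546 px [205. 178.]
wrist c [ 658.4 -218.4] sz [113.  35.] ang 4.2 top [ 658.1 -219.1] [24. 17.] z 0.0546 px [277. 181.]
202
[ 0.49442291 -0.2877736   0.05165262] [ 0.47359866 -0.30676701  0.0480503 ] [ 0.51330857 -0.28017826  0.05510718]
```

Request:
play_rows(
  motion=[
    [[-0.002,0,-0.3],[0,0,0]],
    [[-0.002,0,-0.3],[0,0,0]],
    [[-0.002,0,-0.5025],[0,0,0]],
    [[-0.002,0,-0.5025],[0,0,0]],
    [[-0.002,0,-0.5025],[0,0,0]],
    [[-0.002,0,-0.5025],[0,0,0]],
  ],
)

```text
time: 3.52
tool_pos: [0.6609, -0.2202, 0.0339]
tcp_rot: [-1.243, 1.147, -1.156]
wrist_force: [0.4, 0.5, -0.5]
width: 0.602
```

Request:
play_rows(
  motion=[
    [[0,0,0],[0,0,0]],
    [[0,0,0],[0,0,0]],
    [[0,0,0],[0,0,0]],
    [[0,0,0],[0,0,0]],
    [[0,0,0],[0,0,0]],
  ],
  gripper=1,
  squeeze=40,
)

```text
time: 4.15
tool_pos: [0.6601, -0.2191, 0.0329]
tcp_rot: [-1.244, 1.148, -1.153]
wrist_force: [0.1, 0.6, 6.4]
width: 0.216
```

```bash
python3 - <<'E'
from h import *
shot("wrist","w2")
print(bot.read_state())
E
```

```text
{'time': 4.2, 'q': array([-3.56251259e-01,  4.70309247e-01,  1.71502907e+00,  1.35553552e-04,
        9.52597746e-01,  1.13551072e+00]), 'joint_vel': array([-1.23680825e-03,  6.03352142e-04, -1.72635813e-06, -4.61422684e-04,
        4.08537116e-04, -9.64775231e-04]), 'joint_torque': array([ -0.33647052, -52.61803508, -29.03596401,  -0.10936426,
        -0.33785448,  -0.05541824]), 'tool_pos': array([ 0.6601433 , -0.21904929,  0.03290764]), 'tcp_rot': array([-1.24394757,  1.14774968, -1.1534132 ]), 'wrist_force': array([-1.08162591,  1.30453434,  7.64626557]), 'torque': array([0.11493982, 0.13289982, 0.02408681]), 'width': 0.2165666330572929}
```

View pics/w2.png

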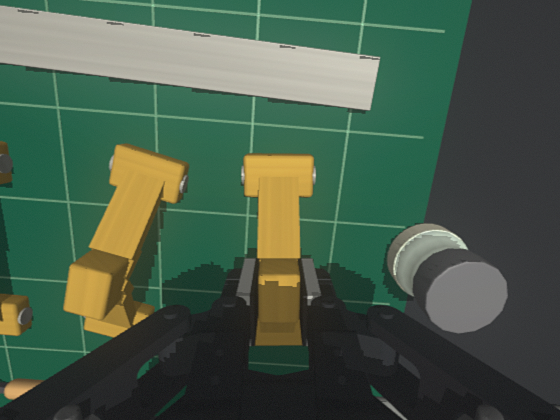

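Request:
play_rows(
  motion=[
    [[0,0,0.1],[0,0,0]],
    [[0,0,0.25],[0,0,0]],
    [[0,0,0.4],[0,0,0]],
    [[-0.4,-0.4,0.4],[0,0,-0.068]],
    [[-0.4,-0.4,0.4],[0,0,-0.068]],
    [[-0.4,-0.4,0.4],[0,0,-0.068]],
    [[-0.4,-0.4,0.4],[0,0,-0.068]],
    [[-0.4,-0.4,0.4],[0,0,-0.068]],
    [[-0.4,-0.4,0.4],[0,0,-0.068]],
  ],
)

```text
time: 5.32
tool_pos: [0.4986, -0.3785, 0.1904]
tcp_rot: [-1.22, 1.191, -1.191]
wrist_force: [-0.0, 0.5, -1.0]
width: 0.211
```

```bash
python3 - <<'E'
from h import *
p,d,P=shot("wrist","w3")
W=cloud(p,d,P); st=bot.read_state(); print(st["tool_pos"],st["wrist_force"],st["torque"],st["q"].round(2),st["width"])
m=(abs(W[...,0]-.493)<.07)&(abs(W[...,1]+.353)<.09)&(W[...,2]>.04)&(W[...,2]<.06)
q=W[m]; print(len(q),q.mean(0),q.min(0),q.max(0))
for r in cams.mark_of("wrist","reject_rail_edge")+cams.mark_of("wrist","reject_rail"): print(toW(r["xyz"],P).round(4),r["conf"])
for r in cams.mark_of("wrist","beam_1"): print("b",toW(r["xyz"],P).round(4),r["conf"])
E
```

```text
[ 0.49899179 -0.37809954  0.19035617] [ 0.59595574 -0.02268431 -1.98417733] [0.00768052 0.0327734  0.02374604] [-0.69  0.2   1.76  0.    1.18  0.86] 0.21145521951337606
1315 [ 0.49489656 -0.34763913  0.04938412] [ 0.47341406 -0.43068749  0.04004098] [ 0.51507556 -0.28041146  0.05517253]
[ 0.4926 -0.3549  0.0593] 0.94
[ 0.4939 -0.3585  0.0028] 0.84
b [ 0.4964 -0.3783  0.1588] 0.98
b [ 6.558e-01 -1.405e-01  1.000e-04] 0.96
```

View pics/w3.png

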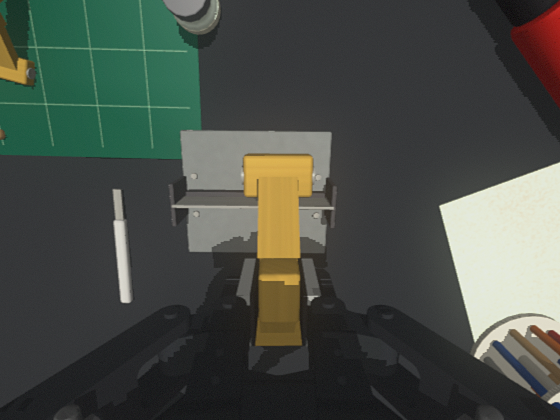

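```bash
cat >> h.py <<'E'
def edge(W,cx,cy,hl):
    m=(abs(W[...,0]-cx)<.02)&(abs(W[...,1]-cy)<hl-.008)&(W[...,2]>.0515)&(W[...,2]<.057)
    q=W[m]; a=np.polyfit(q[:,1],q[:,0],1); r=q[:,0]-np.polyval(a,q[:,1]); k=abs(r)<.003; a=np.polyfit(q[k,1],q[k,0],1)
    print("edge n",k.sum(),"x(yc)",np.polyval(a,cy).round(4),"slope",a[0].round(4),"z",q[k,2].mean().round(4))
    m=(abs(W[...,0]-cx)<.03)&(abs(W[...,1]-cy)<hl+.015)&(W[...,2]>.044)&(W[...,2]<.058)
    print("y range",np.percentile(W[m][:,1],[0.5,99.5]).round(4))
def held(p,W,P):
    st=bot.read_state(); t=st["tool_pos"]; q=p.astype(int)
    m=(q[...,0]>q[...,2]+60)&(q[...,1]>q[...,2]+35)&(abs(W[...,2]-t[2])<.06)&(np.hypot(W[...,0]-t[0],W[...,1]-t[1])<.08)
    w=W[m]; zt=np.percentile(w[:,2],97); top=w[w[:,2]>zt-.003]
    tr=cv2.minAreaRect(top[:,:2].astype(np.float32)*1000); r=cv2.minAreaRect(w[:,:2].astype(np.float32)*1000)
    print("held top",np.round(tr[0],1),np.round(tr[1],1),"z",zt.round(4),"all",np.round(r[0],1),np.round(r[1],1),round(r[2],1),"tcp",t.round(4))
E
python3 - <<'E'
from h import *
p,d,P=shot("wrist"); W=cloud(p,d,P); edge(W,.4945,-.354,.073); held(p,W,P)
E
```

```text
edge n 322 x(yc) 0.4944 slope -0.0145 z 0.0531
y range [-0.4303 -0.2808]
held top [ 498.1 -377.8] [24.6 17. ] z 0.2128 all [ 497.9 -377.2] [113.2  35.2] 1.5 tcp [ 0.4993 -0.3779  0.1902]
```

Request:
play_rows(
  motion=[
    [[-0.0075,-0.059,0],[0,0,0]],
    [[-0.0075,-0.059,0],[0,0,0]],
    [[-0.0075,-0.059,-0.15],[0,0,0]],
    [[-0.0075,-0.059,-0.28],[0,0,0]],
    [[-0.0075,-0.059,-0.32],[0,0,0]],
    [[-0.0075,-0.059,-0.34],[0,0,0]],
    [[-0.0075,-0.059,-0.3475],[0,0,0]],
    [[-0.0075,-0.059,-0.3475],[0,0,0]],
  ],
)

```text
time: 6.58
tool_pos: [0.4974, -0.404, 0.0544]
tcp_rot: [-1.221, 1.186, -1.195]
wrist_force: [0.5, 0.7, -0.3]
width: 0.214
```

```bash
python3 - <<'E'
from h import *
p,d,P=shot("wrist","w4"); W=cloud(p,d,P); held(p,W,P); s=bot.read_state(); print(s["tool_pos"],s["wrist_force"])
p,d,P=shot("scene"); cv2.imwrite("pics/s4.png",cv2.resize(p[260:380,80:260,::-1],None,fx=4,fy=4,interpolation=cv2.INTER_CUBIC))
E
```

```text
held top [ 496.1 -403.9] [17.8 24.3] z 0.077 all [ 495.9 -404.4] [114.5  37.7] 3.8 tcp [ 0.4973 -0.404   0.0542]
[ 0.49734183 -0.4039715   0.05419888] [-0.57213298  0.50146151  3.03559676]
```

View pics/s4.png

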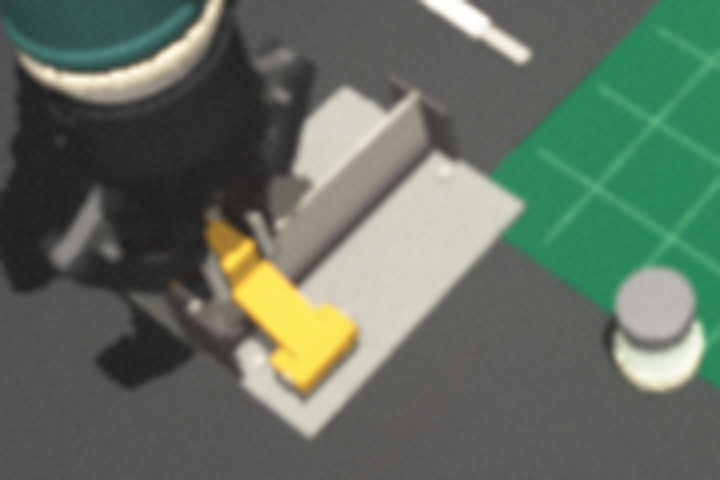

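Request:
play_rows(
  motion=[
    [[-0.002,0.003,-0.004],[0,0,0]],
    [[-0.002,0.003,-0.008],[0,0,0]],
    [[-0.002,0.003,-0.008],[0,0,0]],
    [[-0.002,0.003,-0.008],[0,0,0]],
  ],
)

```text
time: 7.18
tool_pos: [0.4974, -0.404, 0.0538]
tcp_rot: [-1.221, 1.183, -1.197]
wrist_force: [-3.5, 2.6, 17.4]
width: 0.213
```

```bash
python3 - <<'E'
from h import *
p,d,P=shot("wrist","w5"); W=cloud(p,d,P); held(p,W,P)
for i in range(3):
  s=bot.read_state(); print(s["tool_pos"],s["wrist_force"]); cams.read_camera("wrist")
E
```

```text
held top [ 496.  -403.9] [17.7 24.5] z 0.0763 all [ 495.7 -402.8] [113.9  37.6] 1.9 tcp [ 0.4974 -0.404   0.0538]
[ 0.49743674 -0.40400174  0.0537596 ] [-3.41224005  0.91120139 17.29474589]
[ 0.49743884 -0.40400038  0.05376073] [-3.58292341  1.21989998 17.1926517 ]
[ 0.49743879 -0.40401543  0.05378295] [-2.69150254  1.71732045 16.84504649]
```

The fingertips are touching the blade because my grip was too low for a blade that runs between the jaws. I'll back off about 2 mm, centre the beam and release it. Later grips will be higher.

Request:
play_rows(
  motion=[
    [[-0.002,0.006,0.0175],[0,0,0]],
    [[-0.002,0.006,0.0175],[0,0,0]],
    [[-0.002,0.006,0.0165],[0,0,0]],
    [[-0.002,0.006,0.0165],[0,0,0]],
  ],
)

```text
time: 7.88
tool_pos: [0.4943, -0.3988, 0.0545]
tcp_rot: [-1.221, 1.19, -1.191]
wrist_force: [1.6, 0.0, 0.7]
width: 0.212
```

```bash
python3 - <<'E'
from h import *
p,d,P=shot("wrist","w5"); W=cloud(p,d,P); held(p,W,P)
s=bot.read_state(); print(s["tool_pos"],s["wrist_force"])
E
```

```text
held top [ 493.  -398.8] [24.3 17.2] z 0.0771 all [ 492.7 -397.8] [113.3  35.4] 1.0 tcp [ 0.4943 -0.3988  0.0545]
[ 0.4942639  -0.39875555  0.05451936] [ 1.78193889 -0.14978194  0.68093606]
```

Request:
play_rows(
  motion=[
    [[0.005,-0.006,0],[0,0,0]],
    [[0.005,-0.006,0],[0,0,0]],
    [[0.005,-0.006,0],[0,0,0]],
  ],
)

```text
time: 8.3
tool_pos: [0.4956, -0.4011, 0.0543]
tcp_rot: [-1.221, 1.191, -1.19]
wrist_force: [0.3, -0.1, 0.2]
width: 0.212
```

Request:
play_rows(
  motion=[
    [[0,0,0],[0,0,0]],
    [[0,0,0],[0,0,0]],
    [[0,0,0.0],[0,0,0]],
  ],
  gripper=0.7,
)

```text
time: 8.68
tool_pos: [0.4959, -0.4012, 0.0547]
tcp_rot: [-1.221, 1.19, -1.191]
wrist_force: [0.4, 0.3, 0.0]
width: 0.3
```

```bash
python3 - <<'E'
from h import *
p,d,P=shot("wrist","w6"); W=cloud(p,d,P); held(p,W,P)
s=bot.read_state(); print(s["tool_pos"],s["wrist_force"],s["width"])
E
```

```text
held top [ 497.6 -398.6] [24.5 20.9] z 0.0756 all [ 489. -400.] [109.8  36.8] 0.4 tcp [ 0.4959 -0.4012  0.0547]
[ 0.49586496 -0.40121879  0.0547268 ] [-0.12683058 -0.2090829   0.37667761] 0.3018894669677091
```

View pics/w6.png

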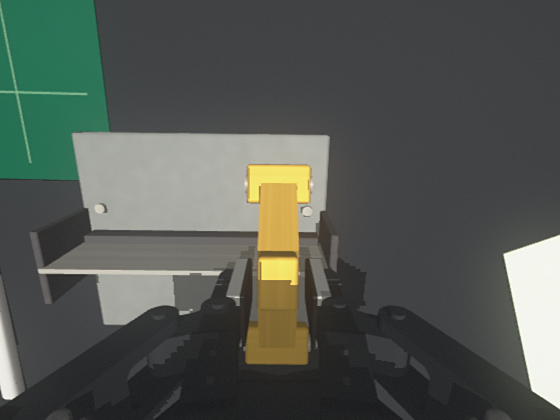

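Request:
play_rows(
  motion=[
    [[0,0,0.04],[0,0,0]],
    [[0,0,0.1],[0,0,0]],
    [[0,0,0.25],[0,0,0]],
    [[0,0,0.4],[0,0,0]],
    [[0,0,0.4],[0,0,0]],
    [[0,0,0.4],[0,0,0]],
  ],
)

```text
time: 9.48
tool_pos: [0.496, -0.4013, 0.2159]
tcp_rot: [-1.221, 1.189, -1.192]
wrist_force: [-0.6, 0.3, -1.2]
width: 0.296
```

```bash
cat >> h.py <<'E'
def tilt(n="wrist",cx=.4945,cy=-.354,hl=.073,name=None):
    p,d,P=shot(n,name); W=cloud(p,d,P); q=p.astype(int)
    m=((q[...,0]>q[...,2]+50)&(q[...,1]>q[...,2]+30)&(W[...,2]>.008)&(W[...,2]<.1)&(abs(W[...,0]-cx)<.08)&(abs(W[...,1]-cy)<hl+.01)).astype(np.uint8)
    k,l,s,c=cv2.connectedComponentsWithStats(m)
    for i in range(1,k):
        if s[i,4]<150: continue
        w=W[l==i]; r=cv2.minAreaRect(w[:,:2].astype(np.float32)*1000)
        far=w[w[:,0]>cx+.037]; near=w[w[:,0]<cx-.037]; mid=w[abs(w[:,0]-cx)<.012]
        f=lambda a: np.percentile(a[:,2],80).round(4) if len(a)>5 else None
        zf,zn=f(far),f(near)
        print(n,"beam c",np.round(r[0],1),np.round(r[1],0),round(r[2],1),"zfar",zf,"znear",zn,"zmid",f(mid),"tilt",None if zf is None or zn is None else round((zn-zf)/.092,3))
    return p,W,P
E
python3 - <<'E'
from h import *
tilt(name="w7"); p,W,P=beams()
tilt("scene"); tilt("side")
E
```

```text
wrist beam c [ 488.7 -401.1] [109.  36.] 1.1 zfar 0.0215 znear 0.0476 zmid 0.0753 tilt 0.284
wrist c [ 489.2 -400.5] sz [108.  36.] ang 0.7 top [ 498.9 -400.5] [21. 17.] z 0.0746 px [279. 195.]
scene beam c [ 490.5 -398.5] [ 45. 112.] 89.3 zfar 0.0219 znear 0.0475 zmid 0.0744 tilt 0.278
side beam c [ 486.6 -401.4] [110.  51.] 1.6 zfar 0.0186 znear 0.0457 zmid 0.0703 tilt 0.295
```

View pics/w7.png

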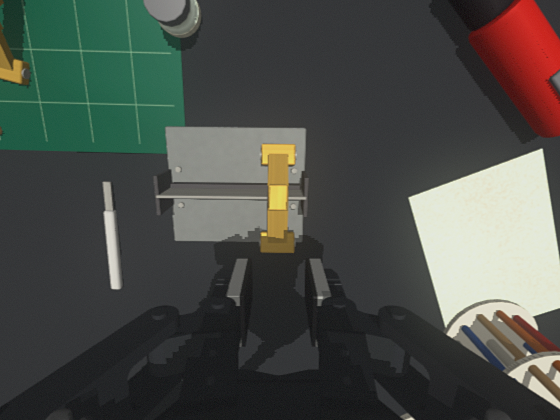

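It hangs tilted by 0.28 rad with the far foot down, so it is off-balance and stays on the grey rail. Next is the beam at (655, -137).

Request:
play_rows(
  motion=[
    [[0.3975,0.66,-0.1],[0,0,-0.318]],
    [[0.3975,0.66,-0.1],[0,0,-0.318]],
    [[0.3975,0.66,-0.1],[0,0,-0.318]],
    [[0.3975,0.66,-0.1],[0,0,-0.318]],
    [[0.3975,0.66,-0.1],[0,0,-0.318]],
    [[0.3975,0.66,-0.1],[0,0,-0.318]],
    [[0.3975,0.66,-0.1],[0,0,-0.318]],
  ],
  gripper=0.5,
)

```text
time: 10.55
tool_pos: [0.654, -0.1368, 0.1731]
tcp_rot: [-1.098, 1.374, -1.371]
wrist_force: [-0.7, -1.2, 0.6]
width: 0.496
```

```bash
python3 - <<'E'
from h import *
beams(); s=bot.read_state(); print(s["tool_pos"]); R=Ro.from_rotvec(s["tcp_rot"]).as_matrix(); print(np.degrees(np.arctan2(R[1,0],R[0,0]))+90, s["q"].round(2))
E
```

```text
wrist c [767.2  37. ] sz [115.  34.] ang 85.1 top [767.1  37. ] [115.  34.] z 0.0226 px [ 59. 118.]
wrist c [ 654.9 -137.2] sz [ 35. 113.] ang -13.6 top [ 655.1 -137.4] [18. 23.] z 0.0546 px [278. 189.]
wrist c [653.5 -52.7] sz [ 36. 113.] ang -1.4 top [653.3 -52.8] [18. 24.] z 0.0545 px [189. 211.]
wrist c [645.6  43.1] sz [ 37. 113.] ang -3.9 top [645.5  42.8] [19. 24.] z 0.0545 px [ 97. 240.]
[ 0.65403366 -0.13770827  0.17359647]
-12.870078643107746 [-0.24  0.29  1.68 -0.    1.17  1.55]
```

Request:
play_rows(
  motion=[
    [[0.0025,0,-0.15],[0,0,-0.01]],
    [[0.0025,0,-0.3],[0,0,-0.01]],
    [[0.0025,0,-0.3425],[0,0,-0.01]],
    [[0.0025,0,-0.3425],[0,0,-0.01]],
    [[0.0025,0,-0.3425],[0,0,-0.01]],
    [[0.0025,0,-0.3425],[0,0,-0.01]],
  ],
)

```text
time: 11.35
tool_pos: [0.6582, -0.1379, 0.0409]
tcp_rot: [-1.087, 1.374, -1.381]
wrist_force: [0.3, 0.6, -0.3]
width: 0.5
```

Request:
play_rows(
  motion=[
    [[0,0,0],[0,0,0]],
    [[0,0,0],[0,0,0]],
    [[0,0,0],[0,0,0]],
    [[0,0,0],[0,0,0]],
    [[0,0,0.05],[0,0,0]],
    [[0,0,0.05],[0,0,0]],
  ],
  gripper=1,
  squeeze=45,
)

```text
time: 12.1
tool_pos: [0.6575, -0.1374, 0.06]
tcp_rot: [-1.088, 1.375, -1.38]
wrist_force: [0.1, -0.4, -1.7]
width: 0.195
```

```bash
python3 - <<'E'
from h import *
p,d,P=shot("wrist","w8"); W=cloud(p,d,P); held(p,W,P); s=bot.read_state(); print(s["wrist_force"],s["width"],s["torque"])
E
```

```text
held top [ 656.3 -136.9] [16.7 24.2] z 0.076 all [ 665.3 -106.1] [ 95.5 114.7] 73.3 tcp [ 0.6568 -0.1373  0.059 ]
[-0.32954666 -1.10659007 -1.8315083 ] 0.19915538220764759 [0.00129553 0.06130345 0.03778816]
```

View pics/w8.png

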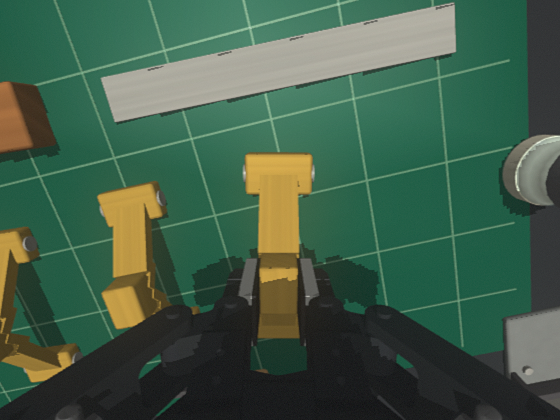

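Request:
play_rows(
  motion=[
    [[0,0,0.15],[0,0,0]],
    [[0,0,0.3],[0,0,0]],
    [[-0.405,-0.546,0.3],[0,0,0.324]],
    [[-0.405,-0.546,0.3],[0,0,0.324]],
    [[-0.405,-0.546,0.3],[0,0,0.324]],
    [[-0.405,-0.546,0.3],[0,0,0.324]],
    [[-0.405,-0.546,0.3],[0,0,0.324]],
    [[-0.405,-0.546,0.2],[0,0,0.324]],
    [[-0.405,-0.546,0.2],[0,0,0.324]],
    [[-0.405,-0.546,0.2],[0,0,0.324]],
  ],
)

```text
time: 13.4
tool_pos: [0.4944, -0.355, 0.1379]
tcp_rot: [-1.22, 1.193, -1.192]
wrist_force: [0.0, -0.4, -0.3]
width: 0.195
```

```bash
python3 - <<'E'
from h import *
p,d,P=shot("wrist","w9"); W=cloud(p,d,P); held(p,W,P); edge(W,.4945,-.354,.073)
s=bot.read_state(); print(s["tool_pos"],s["wrist_force"],s["width"],s["torque"])
E
```

```text
held top [ 492.7 -361.6] [24.5 30.5] z 0.1539 all [ 492.9 -358.2] [114.6  38. ] 4.3 tcp [ 0.495  -0.3554  0.1388]
edge n 338 x(yc) 0.4948 slope -0.0226 z 0.0531
y range [-0.43   -0.2808]
[ 0.49497323 -0.35537464  0.13880017] [ 0.55454    -0.37451616 -1.3359685 ] 0.20053758511854022 [ 0.01508659 -0.01420844 -0.00954671]
```

View pics/w9.png

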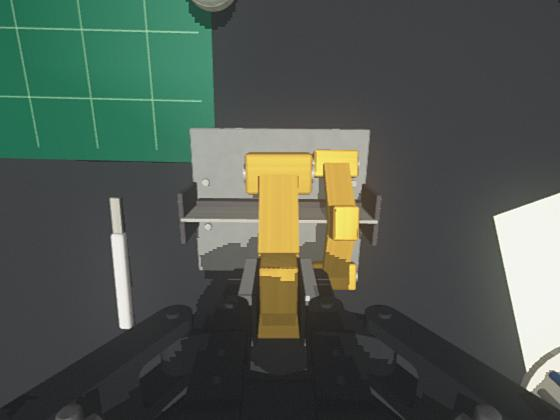

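Request:
play_rows(
  motion=[
    [[0.001,0,-0.1],[0,0,0]],
    [[0.001,0,-0.17],[0,0,0]],
    [[0.001,0,-0.195],[0,0,0]],
    [[0.001,0,-0.205],[0,0,0]],
    [[0.001,0,-0.205],[0,0,0]],
    [[0.001,0,-0.205],[0,0,0]],
    [[0.001,0,-0.205],[0,0,0]],
  ],
)

```text
time: 14.32
tool_pos: [0.4962, -0.3564, 0.0586]
tcp_rot: [-1.219, 1.189, -1.196]
wrist_force: [1.0, 2.3, 6.7]
width: 0.196
```

```bash
python3 - <<'E'
from h import *
p,d,P=shot("wrist","w9"); W=cloud(p,d,P); held(p,W,P)
s=bot.read_state(); print(s["tool_pos"],s["wrist_force"],s["width"],s["torque"])
E
```

```text
held top [ 496.1 -378.5] [24.8 61.8] z 0.0751 all [ 495.  -378.4] [113.4  80.5] 0.9 tcp [ 0.4962 -0.3564  0.0586]
[ 0.49617076 -0.35643684  0.05860482] [1.05121807 2.07321248 6.60929295] 0.19700315675672142 [ 0.37489538  0.01893039 -0.04601318]
```

Request:
play_rows(
  motion=[
    [[0,0,0.003],[0,0,0]],
    [[0,0,0.003],[0,0,0]],
    [[0,0,0.003],[0,0,0]],
    [[0,0,0.05],[0,0,0]],
    [[0,0,0.15],[0,0,0]],
    [[0,0,0.3],[0,0,0]],
    [[0,0,0.35],[0,0,0]],
    [[0,0,0.35],[0,0,0]],
    [[0,0,0.35],[0,0,0]],
  ],
  gripper=0.7,
)

```text
time: 15.5
tool_pos: [0.4932, -0.3548, 0.1939]
tcp_rot: [-1.22, 1.195, -1.19]
wrist_force: [0.1, 1.1, -0.4]
width: 0.297
```

```bash
python3 - <<'E'
from h import *
tilt(name="w10"); tilt("scene","s10" and .4945)
E
```

```text
wrist beam c [ 501.5 -356.2] [111.  36.] 0.7 zfar 0.0475 znear 0.0212 zmid 0.0752 tilt -0.286
wrist beam c [ 488.6 -400.6] [110.  35.] 1.1 zfar 0.0216 znear 0.0476 zmid 0.0753 tilt 0.283
scene beam c [ 496.5 -376. ] [126.  88.] 0.9 zfar 0.0462 znear 0.047 zmid 0.0744 tilt 0.009
```

View pics/w10.png

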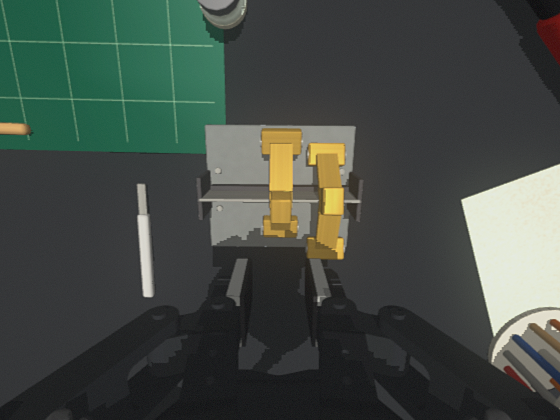

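The second beam also dropped: tilt 0.29 rad, near foot down. Next is the third beam, at (653, -53), which I'll test on the wooden rail.

Request:
play_rows(
  motion=[
    [[0.4,0.755,-0.06],[0,0,-0.053]],
    [[0.4,0.755,-0.06],[0,0,-0.053]],
    [[0.4,0.755,-0.06],[0,0,-0.053]],
    [[0.4,0.755,-0.06],[0,0,-0.053]],
    [[0.4,0.755,-0.06],[0,0,-0.053]],
    [[0.4,0.755,-0.06],[0,0,-0.053]],
    [[0.4,0.755,-0.06],[0,0,-0.053]],
    [[0.4,0.755,-0.06],[0,0,-0.053]],
  ],
  gripper=0.5,
)

```text
time: 16.6
tool_pos: [0.6532, -0.0539, 0.17]
tcp_rot: [-1.202, 1.225, -1.222]
wrist_force: [0.4, 0.1, 0.4]
width: 0.5
```

```bash
cat >> h.py <<'E'
def jaw():
    s=bot.read_state(); R=Ro.from_rotvec(s["tcp_rot"]).as_matrix(); print("tcp",s["tool_pos"].round(4),"yaw",(np.degrees(np.arctan2(R[1,0],R[0,0]))+90).round(2),"F",s["wrist_force"].round(1),"w",round(s["width"],3),"t",s["time"],"q",s["q"].round(2))
E
python3 - <<'E'
from h import *
beams(name="w11"); jaw()
E
```

```text
wrist c [767.3  39.2] sz [120.  34.] ang 85.2 top [767.2  39. ] [119.  34.] z 0.0227 px [163.  67.]
wrist c [653.7 -52.5] sz [ 35. 112.] ang -1.5 top [653.6 -52.4] [18. 23.] z 0.0546 px [277. 190.]
wrist c [650.  128.6] sz [ 37. 114.] ang -4.5 top [650.1 127.9] [18. 24.] z 0.0545 px [ 80. 199.]
wrist c [645.1  43.2] sz [ 36. 114.] ang -3.7 top [645.3  43.1] [18. 24.] z 0.0545 px [174. 202.]
tcp [ 0.6533 -0.0544  0.1705] yaw -1.15 F [-1.1 -0.7 -0.1] w 0.502 t 16.65 q [-0.12  0.27  1.71 -0.    1.16  1.47]
```

Request:
play_rows(
  motion=[
    [[0,0.004,-0.15],[0,0,0]],
    [[0,0.004,-0.29],[0,0,0]],
    [[0,0.004,-0.335],[0,0,0]],
    [[0,0.004,-0.335],[0,0,0]],
    [[0,0.004,-0.335],[0,0,0]],
    [[0,0.004,-0.335],[0,0,0]],
  ],
)

```text
time: 17.4
tool_pos: [0.6566, -0.0524, 0.0407]
tcp_rot: [-1.197, 1.22, -1.226]
wrist_force: [0.2, 0.5, -0.2]
width: 0.503
```

Request:
play_rows(
  motion=[
    [[0,0,0],[0,0,0]],
    [[0,0,0],[0,0,0]],
    [[0,0,0],[0,0,0]],
    [[0,0,0],[0,0,0]],
    [[0,0,0.1],[0,0,0]],
    [[0,0,0.25],[0,0,0]],
    [[0,0,0.4],[0,0,0]],
    [[0,0,0.4],[0,0,0]],
  ],
  gripper=1,
)

```text
time: 18.4
tool_pos: [0.6586, -0.0523, 0.2053]
tcp_rot: [-1.192, 1.213, -1.23]
wrist_force: [0.3, -0.2, -1.3]
width: 0.197
```

```bash
python3 - <<'E'
from h import *
p,d,P=shot("wrist","w12"); W=cloud(p,d,P); held(p,W,P); jaw()
E
```

```text
held top [656.9 -52. ] [16.7 24. ] z 0.2215 all [657.4 -52.2] [ 35.7 113.1] 88.6 tcp [ 0.6563 -0.0521  0.2014]
tcp [ 0.6563 -0.0521  0.2014] yaw -1.1 F [ 0.2 -0.5 -1.9] w 0.197 t 18.45 q [-0.12  0.25  1.68  0.    1.21  1.47]
```

Request:
play_rows(
  motion=[
    [[-0.43,0.98,0],[0,0,0.098]],
    [[-0.43,0.98,0],[0,0,0.098]],
    [[-0.43,0.98,0],[0,0,0.098]],
    [[-0.43,0.98,0],[0,0,0.098]],
    [[-0.43,0.98,0],[0,0,0.098]],
    [[-0.43,0.98,0],[0,0,0.098]],
    [[-0.43,0.98,0],[0,0,0.098]],
    [[-0.43,0.98,0],[0,0,0.098]],
    [[-0.43,0.98,0],[0,0,0.098]],
    [[-0.43,0.98,0],[0,0,0.098]],
  ],
)

```text
time: 19.7
tool_pos: [0.4823, 0.3385, 0.1966]
tcp_rot: [-1.237, 1.168, -1.168]
wrist_force: [0.4, 0.5, -1.5]
width: 0.2
```

```bash
python3 - <<'E'
from h import *
p,d,P=shot("wrist","w13"); W=cloud(p,d,P); held(p,W,P); jaw(); edge(W,.4835,.35,.096)
for r in cams.mark_of("wrist","true_rail_edge")+cams.mark_of("wrist","true_rail"): print(toW(r["xyz"],P).round(4),r["conf"])
E
```

```text
held top [481.4 332.8] [24.7 32.9] z 0.2128 all [480.8 335.2] [115.3  38.7] 6.4 tcp [0.4826 0.3386 0.1969]
tcp [0.4826 0.3386 0.1969] yaw 3.19 F [-0.1  0.4 -0.8] w 0.196 t 19.75 q [ 0.57  0.13  1.83 -0.    1.19  2.08]
edge n 458 x(yc) 0.4835 slope -0.0492 z 0.0531
y range [0.2487 0.4446]
[0.4815 0.3508 0.0535] 0.83
[0.2663 0.3311 0.0028] 0.92
[ 0.4823  0.3468 -0.0045] 0.7
```

View pics/w13.png

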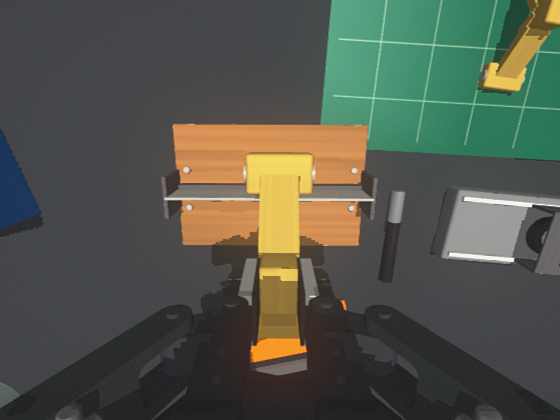

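Request:
play_rows(
  motion=[
    [[-0.004,0.184,0],[0,0,0]],
    [[-0.004,0.184,0],[0,0,0]],
    [[-0.004,0.184,-0.1],[0,0,0]],
    [[-0.004,0.184,-0.22],[0,0,0]],
    [[-0.004,0.184,-0.3],[0,0,0]],
    [[-0.004,0.184,-0.335],[0,0,0]],
    [[-0.004,0.184,-0.345],[0,0,0]],
    [[-0.004,0.184,-0.345],[0,0,0]],
    [[-0.004,0.184,-0.345],[0,0,0]],
  ],
)

```text
time: 20.98
tool_pos: [0.4815, 0.4143, 0.0613]
tcp_rot: [-1.233, 1.166, -1.167]
wrist_force: [0.8, -0.2, -1.6]
width: 0.194
```

```bash
python3 - <<'E'
from h import *
p,d,P=shot("wrist","w14"); W=cloud(p,d,P); held(p,W,P); jaw()
E
```

```text
held top [481.3 397.3] [24.5 51.7] z 0.0771 all [485.7 390. ] [121.6 110.5] 3.1 tcp [0.4814 0.4143 0.0611]
tcp [0.4814 0.4143 0.0611] yaw 3.3 F [-0.  -0.  -1.3] w 0.195 t 21.025 q [0.67 0.34 1.84 0.   0.96 2.18]
```

View pics/w14.png

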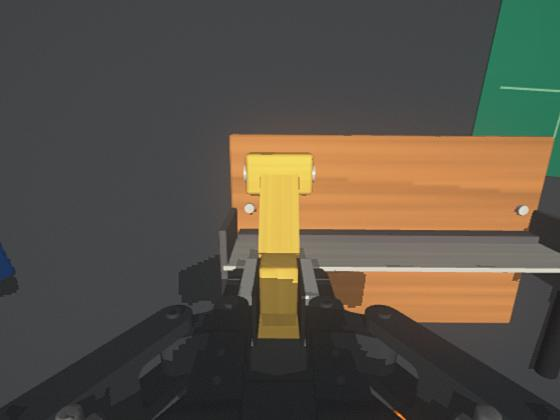

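Request:
play_rows(
  motion=[
    [[0,-0.005,-0.006],[0,0,0]],
    [[0,-0.005,-0.009],[0,0,0]],
    [[0,-0.005,-0.009],[0,0,0]],
    [[0,-0.005,-0.009],[0,0,0]],
  ],
)

```text
time: 21.52
tool_pos: [0.4822, 0.4124, 0.0584]
tcp_rot: [-1.232, 1.165, -1.167]
wrist_force: [0.3, -1.8, 7.2]
width: 0.201
```

```bash
python3 - <<'E'
from h import *
p,d,P=shot("wrist","w14"); W=cloud(p,d,P); held(p,W,P); jaw()
E
```

```text
held top [481.9 395. ] [24.6 52.3] z 0.0742 all [486.6 388.9] [121. 112.] 4.1 tcp [0.4822 0.4124 0.0584]
tcp [0.4822 0.4124 0.0584] yaw 3.3 F [ 0.1 -1.3  6.9] w 0.194 t 21.575 q [ 0.67  0.34  1.85 -0.    0.95  2.18]
```

Contact is about 7–8 N and the beam's top is at 74 mm, so it is seated. Releasing.

Request:
play_rows(
  motion=[
    [[0,0,0.004],[0,0,0]],
    [[0,0,0.004],[0,0,0]],
    [[0,0,0.004],[0,0,0]],
    [[0,0,0.05],[0,0,0]],
    [[0,0,0.15],[0,0,0]],
    [[0,0,0.3],[0,0,0]],
    [[0,0,0.35],[0,0,0]],
    [[0,0,0.35],[0,0,0]],
    [[0,0,0.35],[0,0,0]],
  ],
  gripper=0.7,
)

```text
time: 22.7
tool_pos: [0.4796, 0.4108, 0.1943]
tcp_rot: [-1.239, 1.168, -1.167]
wrist_force: [-0.2, -0.5, -0.9]
width: 0.303
```

```bash
python3 - <<'E'
from h import *
for i in range(3): tilt(cx=.4815,cy=.40,hl=.05,name="w15" if i==0 else None)
jaw()
E
```

```text
wrist beam c [481.4 412.7] [115.  41.] 1.7 zfar 0.0342 znear 0.034 zmid 0.0746 tilt -0.002
wrist beam c [480.7 413.5] [114.  41.] 1.1 zfar 0.0343 znear 0.0339 zmid 0.0746 tilt -0.004
wrist beam c [478.5 410.2] [118.  41.] 2.5 zfar 0.0343 znear 0.0339 zmid 0.0745 tilt -0.004
tcp [0.4794 0.4107 0.1934] yaw 3.3 F [-0.5  0.6  0.5] w 0.302 t 22.85 q [0.67 0.21 1.74 0.   1.2  2.18]
```

View pics/w15.png

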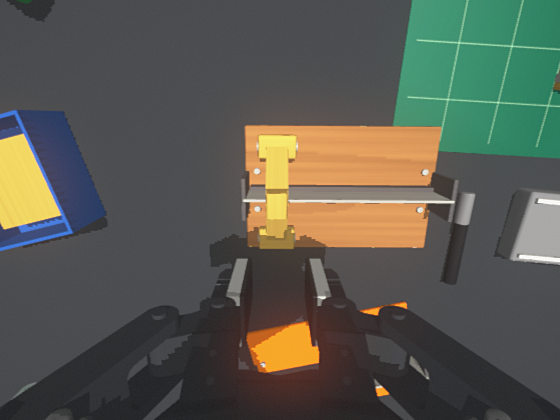

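It hangs level (tilt -0.004). Next is the beam at (650, 128).

Request:
play_rows(
  motion=[
    [[0.426,-0.706,-0.06],[0,0,-0.173]],
    [[0.426,-0.706,-0.06],[0,0,-0.173]],
    [[0.426,-0.706,-0.06],[0,0,-0.173]],
    [[0.426,-0.706,-0.06],[0,0,-0.173]],
    [[0.426,-0.706,-0.06],[0,0,-0.173]],
    [[0.426,-0.706,-0.06],[0,0,-0.173]],
    [[0.426,-0.706,-0.06],[0,0,-0.173]],
    [[0.426,-0.706,-0.06],[0,0,-0.173]],
  ],
  gripper=0.5,
)

```text
time: 23.85
tool_pos: [0.6501, 0.1306, 0.1715]
tcp_rot: [-1.172, 1.267, -1.265]
wrist_force: [-0.3, 0.7, -0.1]
width: 0.496
```

```bash
python3 - <<'E'
from h import *
beams(name="w16"); jaw()
E
```

```text
wrist c [767.1  39.3] sz [119.  34.] ang 85.5 top [766.9  39.3] [119.  34.] z 0.0229 px [378.  52.]
wrist c [644.9  43.3] sz [ 36. 114.] ang -4.0 top [645.2  43.3] [18. 24.] z 0.0547 px [373. 190.]
wrist c [650.2 128.5] sz [ 35. 113.] ang -4.5 top [649.9 128.5] [17. 23.] z 0.0547 px [281. 191.]
wrist c [518.1 348.7] sz [ 63. 195.] ang -86.7 top [494.8 410.6] [21. 12.] z 0.0603 px [ 66. 327.]
tcp [0.6501 0.131  0.1718] yaw -4.39 F [-0.6 -0.7 -0.3] w 0.498 t 23.9 q [0.16 0.28 1.69 0.   1.17 1.81]
```

Request:
play_rows(
  motion=[
    [[-0.004,-0.005,-0.15],[0,0,0]],
    [[-0.004,-0.005,-0.29],[0,0,0]],
    [[-0.004,-0.005,-0.337],[0,0,0]],
    [[-0.004,-0.005,-0.337],[0,0,0]],
    [[-0.004,-0.005,-0.337],[0,0,0]],
    [[-0.004,-0.005,-0.337],[0,0,0]],
  ],
)

```text
time: 24.65
tool_pos: [0.6518, 0.1278, 0.0404]
tcp_rot: [-1.167, 1.263, -1.268]
wrist_force: [-1.2, -0.4, 0.4]
width: 0.502
```

Request:
play_rows(
  motion=[
    [[0,0,0],[0,0,0]],
    [[0,0,0],[0,0,0]],
    [[0,0,0],[0,0,0]],
    [[0,0,0],[0,0,0]],
    [[0,0,0.1],[0,0,0]],
    [[0,0,0.25],[0,0,0]],
    [[0,0,0.4],[0,0,0]],
    [[0,0,0.4],[0,0,0]],
  ],
  gripper=1,
)

```text
time: 25.65
tool_pos: [0.6537, 0.1278, 0.2049]
tcp_rot: [-1.16, 1.258, -1.271]
wrist_force: [-0.1, -0.1, -0.4]
width: 0.196
```

```bash
python3 - <<'E'
from h import *
cams.read_camera("wrist"); p,d,P=shot("wrist","w17"); W=cloud(p,d,P); held(p,W,P); jaw()
E
```

```text
held top [651.  127.6] [16.7 23.7] z 0.2177 all [651.3 127.8] [ 35.8 113.1] 86.4 tcp [0.6496 0.1272 0.1979]
tcp [0.6496 0.1272 0.1979] yaw -4.5 F [ 0.  -0.6 -1.8] w 0.199 t 25.75 q [ 0.16  0.26  1.67 -0.    1.21  1.81]
```

Request:
play_rows(
  motion=[
    [[-0.4175,0.5945,0],[0,0,0.164]],
    [[-0.4175,0.5945,0],[0,0,0.164]],
    [[-0.4175,0.5945,0],[0,0,0.164]],
    [[-0.4175,0.5945,0],[0,0,0.164]],
    [[-0.4175,0.5945,0],[0,0,0.164]],
    [[-0.4175,0.5945,0],[0,0,0.164]],
    [[-0.4175,0.5945,-0.15],[0,0,0.164]],
    [[-0.4175,0.5945,-0.15],[0,0,0.164]],
    [[-0.4175,0.5945,-0.15],[0,0,0.164]],
  ],
)

```text
time: 26.88
tool_pos: [0.4827, 0.3641, 0.1368]
tcp_rot: [-1.234, 1.173, -1.173]
wrist_force: [-0.3, 0.2, -0.3]
width: 0.199
```

```bash
python3 - <<'E'
from h import *
p,d,P=shot("wrist","w18"); W=cloud(p,d,P); held(p,W,P); jaw(); edge(W,.4835,.35,.096)
E
```

```text
held top [482.1 364.3] [24.4 20.2] z 0.1536 all [481.8 363.4] [114.2  37.2] 3.9 tcp [0.4836 0.3649 0.1383]
tcp [0.4836 0.3649 0.1383] yaw 2.83 F [-0.1 -0.  -1. ] w 0.199 t 26.925 q [ 0.61  0.21  1.85 -0.    1.08  2.13]
edge n 413 x(yc) 0.4865 slope 0.0153 z 0.0534
y range [0.2492 0.4444]
```

View pics/w18.png

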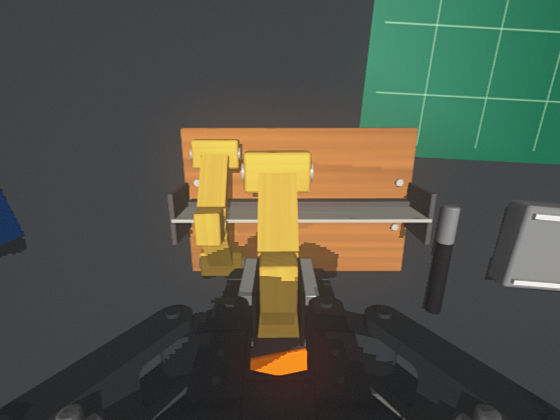

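Request:
play_rows(
  motion=[
    [[-0.002,0,-0.1],[0,0,0]],
    [[-0.002,0,-0.17],[0,0,0]],
    [[-0.002,0,-0.195],[0,0,0]],
    [[-0.002,0,-0.202],[0,0,0]],
    [[-0.002,0,-0.2075],[0,0,0]],
    [[-0.002,0,-0.2075],[0,0,0]],
    [[-0.002,0,-0.2075],[0,0,0]],
  ],
)

```text
time: 27.8
tool_pos: [0.4836, 0.3661, 0.0578]
tcp_rot: [-1.228, 1.17, -1.172]
wrist_force: [-0.6, -1.6, 6.5]
width: 0.194
```

```bash
python3 - <<'E'
from h import *
p,d,P=shot("wrist","w19"); W=cloud(p,d,P); held(p,W,P); jaw()
E
```

```text
held top [482.6 371.9] [24.8 98.3] z 0.0744 all [486.2 365.1] [121.5 157.1] 2.8 tcp [0.4836 0.3661 0.0578]
tcp [0.4836 0.3661 0.0578] yaw 2.89 F [ 0.1 -1.5  7. ] w 0.191 t 27.85 q [ 0.61  0.3   1.91 -0.    0.93  2.13]
```

Seated again. Releasing.

Request:
play_rows(
  motion=[
    [[0,0,0.004],[0,0,0]],
    [[0,0,0.004],[0,0,0]],
    [[0,0,0.004],[0,0,0]],
    [[0,0,0.05],[0,0,0]],
    [[0,0,0.15],[0,0,0]],
    [[0,0,0.3],[0,0,0]],
    [[0,0,0.35],[0,0,0]],
    [[0,0,0.35],[0,0,0]],
    [[0,0,0.35],[0,0,0]],
  ],
  gripper=0.7,
)

```text
time: 28.98
tool_pos: [0.4806, 0.3643, 0.1925]
tcp_rot: [-1.236, 1.173, -1.172]
wrist_force: [-0.2, -0.4, -0.4]
width: 0.297
```

```bash
cat >> h.py <<'E'
def tiltb(n,ys,cx,name=None,sl=0,yc=0):
    p,d,P=shot(n,name); W=cloud(p,d,P); q=p.astype(int)
    col=(q[...,0]>q[...,2]+50)&(q[...,1]>q[...,2]+30)
    for y in ys:
        x0=cx+sl*(y-yc)
        g=lambda a,b:W[col&(abs(W[...,1]-y)<.016)&(W[...,0]-x0>a)&(W[...,0]-x0<b)&(W[...,2]>.009)&(W[...,2]<.1)]
        f=lambda w: np.percentile(w[:,2],80) if len(w)>5 else np.nan
        zf,zn,zm=f(g(.038,.054)),f(g(-.054,-.038)),f(g(-.01,.01))
        print(n,y,"far",round(zf,4),"near",round(zn,4),"mid",round(zm,4),"tilt",round((zn-zf)/.092,3))
E
python3 - <<'E'
from h import *
for i in range(2): tiltb("wrist",[.412,.365],.4835,"w20",-.049,.35)
jaw()
E
```

```text
wrist 0.412 far 0.0355 near 0.0346 mid 0.0746 tilt -0.009
wrist 0.365 far 0.0211 near 0.048 mid 0.0756 tilt 0.293
wrist 0.412 far 0.0354 near 0.0343 mid 0.0746 tilt -0.012
wrist 0.365 far 0.021 near 0.0478 mid 0.0755 tilt 0.291
tcp [0.4803 0.364  0.1916] yaw 2.89 F [-0.4 -0.4  0.3] w 0.301 t 29.075 q [ 0.61  0.16  1.8  -0.    1.18  2.13]
```

View pics/w20.png

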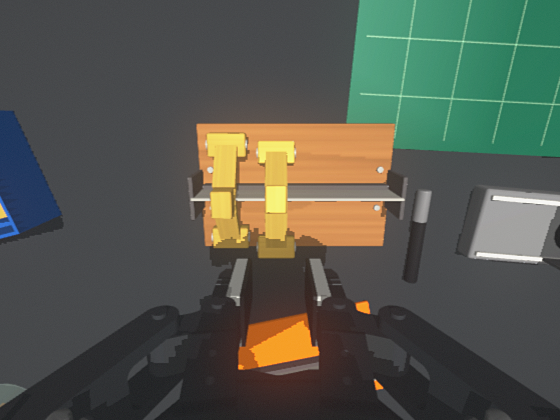

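This one drops (tilt 0.29, far foot down), so I'll move it to the grey rail. I'll regrip it in its tilted pose and carry it like that.

Request:
play_rows(
  motion=[
    [[0.011,0.004,-0.1],[0,0,0]],
    [[0.011,0.004,-0.2],[0,0,0]],
    [[0.011,0.004,-0.28],[0,0,0]],
    [[0.011,0.004,-0.325],[0,0,0]],
    [[0.011,0.004,-0.336],[0,0,0]],
    [[0.011,0.004,-0.336],[0,0,0]],
    [[0.011,0.004,-0.336],[0,0,0]],
  ],
  gripper=0.65,
)

```text
time: 29.95
tool_pos: [0.4872, 0.3674, 0.0615]
tcp_rot: [-1.23, 1.171, -1.172]
wrist_force: [0.3, -0.7, 0.8]
width: 0.35
```

```bash
python3 - <<'E'
from h import *
p,d,P=shot("wrist","w21"); jaw()
E
```

```text
tcp [0.4871 0.3674 0.0615] yaw 2.89 F [ 0.2 -0.4  0.2] w 0.347 t 30.0 q [0.61 0.3  1.9  0.   0.94 2.13]
```

View pics/w21.png

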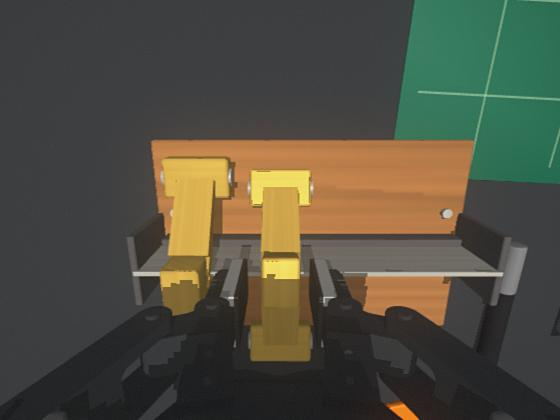

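Request:
play_rows(
  motion=[
    [[-0.002,0,-0.006],[0,0,0]],
    [[-0.002,0,-0.006],[0,0,0]],
  ],
)

```text
time: 30.25
tool_pos: [0.4852, 0.3667, 0.0578]
tcp_rot: [-1.232, 1.172, -1.172]
wrist_force: [0.4, -0.3, -0.5]
width: 0.35
```

Request:
play_rows(
  motion=[
    [[0,0,0],[0,0,0]],
    [[0,0,0],[0,0,0]],
    [[0,0,0],[0,0,0]],
    [[0,0,0],[0,0,0]],
  ],
  gripper=1,
)

```text
time: 30.75
tool_pos: [0.4853, 0.3666, 0.0577]
tcp_rot: [-1.233, 1.172, -1.172]
wrist_force: [-1.6, -1.2, 3.0]
width: 0.196
```

```bash
python3 - <<'E'
from h import *
p,d,P=shot("wrist","w21"); jaw();tiltb("wrist",[.412,.365],.4835,"w22",-.049,.35)
E
```

```text
tcp [0.4853 0.3667 0.0577] yaw 2.89 F [-1.9 -0.3  3.2] w 0.203 t 30.8 q [0.61 0.3  1.9  0.   0.94 2.13]
wrist 0.412 far 0.0356 near nan mid 0.0745 tilt nan
wrist 0.365 far 0.021 near 0.0483 mid 0.0755 tilt 0.297
```

Request:
play_rows(
  motion=[
    [[0,0,0.05],[0,0,0]],
    [[0,0,0.2],[0,0,0]],
    [[0,0,0.35],[0,0,0]],
    [[0.014,-0.845,0.35],[0,0,-0.04]],
    [[0.014,-0.845,0.35],[0,0,-0.04]],
    [[0.014,-0.845,0.35],[0,0,-0.04]],
    [[0.014,-0.845,0.35],[0,0,-0.04]],
    [[0.014,-0.845,0.35],[0,0,-0.04]],
    [[0.014,-0.845,0.35],[0,0,-0.04]],
    [[0.014,-0.845,0.35],[0,0,-0.04]],
  ],
)

```text
time: 32.1
tool_pos: [0.491, 0.0269, 0.1985]
tcp_rot: [-1.216, 1.197, -1.199]
wrist_force: [-0.0, -0.8, -0.2]
width: 0.199
```

Request:
play_rows(
  motion=[
    [[0.014,-0.845,0],[0,0,0]],
    [[0.014,-0.845,0],[0,0,0]],
    [[0.014,-0.845,0],[0,0,0]],
    [[0.014,-0.845,0],[0,0,0]],
    [[0.014,-0.845,0],[0,0,0]],
    [[0.014,-0.845,0],[0,0,0]],
    [[0.014,-0.845,0],[0,0,0]],
    [[0.014,-0.845,0],[0,0,0]],
  ],
)

```text
time: 33.1
tool_pos: [0.4967, -0.3076, 0.1973]
tcp_rot: [-1.218, 1.195, -1.193]
wrist_force: [0.1, 0.4, -1.1]
width: 0.196
```

```bash
python3 - <<'E'
from h import *
cams.read_camera("wrist");p,d,P=shot("wrist","w23"); W=cloud(p,d,P); held(p,W,P); jaw(); edge(W,.4945,-.33,.045)
E
```

```text
held top [ 496.4 -307. ] [18.3 25.6] z 0.2152 all [ 488.5 -306.5] [109.2  35.8] 0.3 tcp [ 0.4967 -0.3075  0.1974]
tcp [ 0.4967 -0.3075  0.1974] yaw 1.2 F [ 0.6 -0.1 -0.7] w 0.194 t 33.2 q [-0.6   0.12  1.84  0.    1.18  0.95]
edge n 31 x(yc) 0.4887 slope -0.6753 z 0.0537
y range [-0.3893 -0.281 ]
```

View pics/w23.png

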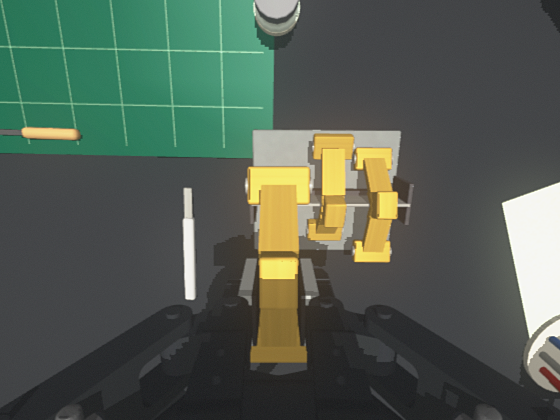

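Request:
play_rows(
  motion=[
    [[-0.003,-0.004,-0.12],[0,0,0]],
    [[-0.003,-0.004,-0.24],[0,0,0]],
    [[-0.003,-0.004,-0.31],[0,0,0]],
    [[-0.003,-0.004,-0.34],[0,0,0]],
    [[-0.003,-0.004,-0.349],[0,0,0]],
    [[-0.003,-0.004,-0.352],[0,0,0]],
    [[-0.003,-0.004,-0.352],[0,0,0]],
    [[-0.003,-0.004,-0.352],[0,0,0]],
  ],
)

```text
time: 34.2
tool_pos: [0.4962, -0.3115, 0.0579]
tcp_rot: [-1.217, 1.193, -1.197]
wrist_force: [2.1, -0.2, 1.1]
width: 0.199
```

```bash
python3 - <<'E'
from h import *
jaw();tiltb("wrist",[-.309,-.3555,-.401],.4945,"w24",-.02,-.354);jaw()
E
```

```text
tcp [ 0.4962 -0.3115  0.0579] yaw 1.08 F [ 2.1 -0.2  1.1] w 0.199 t 34.2 q [-0.6   0.26  1.95  0.    0.92  0.95]
wrist -0.309 far 0.0213 near 0.0483 mid 0.0756 tilt 0.293
wrist -0.3555 far 0.0482 near 0.0221 mid 0.0753 tilt -0.284
wrist -0.401 far 0.0209 near 0.0498 mid 0.0753 tilt 0.314
tcp [ 0.4962 -0.3116  0.0578] yaw 1.07 F [1.9 0.9 1.2] w 0.199 t 34.25 q [-0.6   0.26  1.95  0.    0.92  0.95]
```

View pics/w24.png

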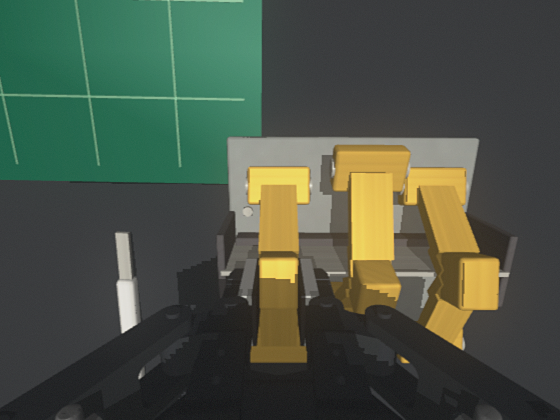

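Request:
play_rows(
  motion=[
    [[0,0,0],[0,0,0]],
    [[0,0,0],[0,0,0]],
    [[0,0,0.003],[0,0,0]],
    [[0,0,0.05],[0,0,0]],
    [[0,0,0.15],[0,0,0]],
    [[0,0,0.3],[0,0,0]],
    [[0,0,0.35],[0,0,0]],
    [[0,0,0.35],[0,0,0]],
    [[0,0,0.35],[0,0,0]],
  ],
  gripper=0.7,
)

```text
time: 35.38
tool_pos: [0.4942, -0.3102, 0.195]
tcp_rot: [-1.219, 1.198, -1.193]
wrist_force: [-0.4, 0.7, -0.5]
width: 0.304
```

```bash
python3 - <<'E'
from h import *
tiltb("wrist",[-.3115,-.3555,-.401],.4945,"w25",-.02,-.354);jaw()
beams("scene",name="s25")
E
```

```text
wrist -0.3115 far 0.021 near 0.0481 mid 0.0756 tilt 0.295
wrist -0.3555 far 0.0481 near 0.0212 mid 0.0752 tilt -0.292
wrist -0.401 far 0.0209 near 0.0484 mid 0.0753 tilt 0.299
tcp [ 0.4939 -0.31    0.1944] yaw 1.09 F [-0.3 -0.2 -0.1] w 0.299 t 35.425 q [-0.6   0.12  1.84 -0.    1.18  0.95]
scene c [235.7 318.8] sz [ 66. 197.] ang -72.8 top [277.3 286.2] [ 19. 112.] z 0.0526 px [256. 128.]
scene c [298.7 338. ] sz [ 61. 200.] ang -73.4 top [298.5 335. ] [ 59. 193.] z 0.0116 px [279. 133.]
scene c [485.6 344.3] sz [129. 196.] ang -87.1 top [482.4 410.9] [22. 23.] z 0.0711 px [335. 148.]
scene c [646.3  42.7] sz [ 39. 113.] ang -2.7 top [645.8  41.8] [18. 22.] z 0.0543 px [330. 231.]
scene c [771.4  86.9] sz [219.  36.] ang 85.7 top [767.7  38.5] [121.  34.] z 0.0226 px [376. 252.]
scene c [ 495.5 -350.6] sz [127. 139.] ang -89.5 top [ 495.8 -356.3] [ 29. 106.] z 0.0743 px [159. 315.]
```

View pics/w25.png

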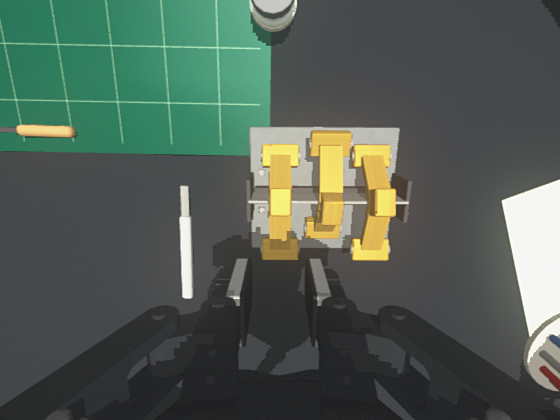

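View pics/s25.png

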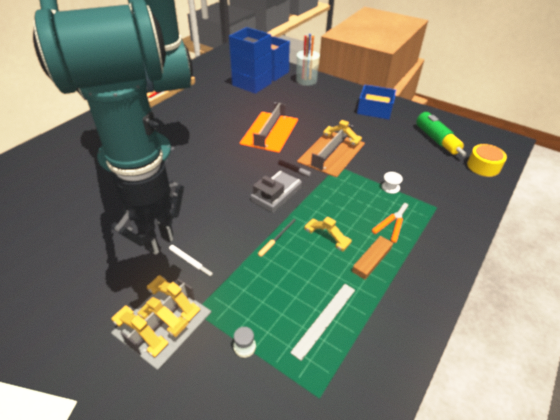

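All three rejects hang tipped on the grey rail. One beam is left on the mat at scene pixel (330,231).

Request:
play_rows(
  motion=[
    [[0.3775,0.8825,-0.06],[0,0,-0.113]],
    [[0.3775,0.8825,-0.06],[0,0,-0.113]],
    [[0.3775,0.8825,-0.06],[0,0,-0.113]],
    [[0.3775,0.8825,-0.06],[0,0,-0.113]],
    [[0.3775,0.8825,-0.06],[0,0,-0.113]],
    [[0.3775,0.8825,-0.06],[0,0,-0.113]],
    [[0.3775,0.8825,-0.06],[0,0,-0.113]],
    [[0.3775,0.8825,-0.06],[0,0,-0.113]],
    [[0.3775,0.8825,-0.06],[0,0,-0.113]],
  ],
  gripper=0.5,
)

```text
time: 36.6
tool_pos: [0.6454, 0.0406, 0.1718]
tcp_rot: [-1.177, 1.262, -1.261]
wrist_force: [-0.5, 0.6, 0.4]
width: 0.5
```

```bash
python3 - <<'E'
from h import *
beams(name="w26"); jaw()
E
```

```text
wrist c [767.2  39.1] sz [119.  34.] ang 85.7 top [767.1  39.1] [119.  34.] z 0.0228 px [269.  55.]
wrist c [645.1  43.4] sz [ 35. 113.] ang -4.0 top [645.   42.9] [18. 24.] z 0.0546 px [275. 191.]
wrist c [520.9 311.4] sz [ 60. 121.] ang -87.2 top [520.9 311.4] [ 60. 121.] z 0.0066 px [ 46. 320.]
tcp [0.6456 0.0404 0.1722] yaw -4.1 F [-0.4 -0.1  0.6] w 0.499 t 36.65 q [ 0.02  0.25  1.73 -0.    1.16  1.67]
```

Request:
play_rows(
  motion=[
    [[-0.004,0.006,-0.15],[0,0,0]],
    [[-0.004,0.006,-0.29],[0,0,0]],
    [[-0.004,0.006,-0.337],[0,0,0]],
    [[-0.004,0.006,-0.337],[0,0,0]],
    [[-0.004,0.006,-0.337],[0,0,0]],
    [[-0.004,0.006,-0.337],[0,0,0]],
  ],
)

```text
time: 37.4
tool_pos: [0.647, 0.0444, 0.0409]
tcp_rot: [-1.171, 1.257, -1.263]
wrist_force: [0.1, -0.8, 0.3]
width: 0.5
```

Request:
play_rows(
  motion=[
    [[0,0,0],[0,0,0]],
    [[0,0,0],[0,0,0]],
    [[0,0,0],[0,0,0]],
    [[0,0,0],[0,0,0]],
    [[0,0,0.1],[0,0,0]],
    [[0,0,0.25],[0,0,0]],
    [[0,0,0.4],[0,0,0]],
    [[0,0,0.4],[0,0,0]],
  ],
  gripper=1,
)

```text
time: 38.4
tool_pos: [0.649, 0.0447, 0.2054]
tcp_rot: [-1.165, 1.251, -1.266]
wrist_force: [-0.2, -0.3, -0.8]
width: 0.195
```

```bash
python3 - <<'E'
from h import *
cams.read_camera("wrist"); p,d,P=shot("wrist","w27"); W=cloud(p,d,P); held(p,W,P); jaw()
E
```

```text
held top [646.3  44.9] [16.8 24.6] z 0.2178 all [646.5  44.3] [ 35.8 113.4] 85.9 tcp [0.6448 0.0446 0.1986]
tcp [0.6448 0.0446 0.1986] yaw -3.99 F [-0.9 -0.2 -2.4] w 0.199 t 38.5 q [0.03 0.23 1.71 0.   1.2  1.67]
```

Request:
play_rows(
  motion=[
    [[-0.403,0.801,0],[0,0,0.153]],
    [[-0.403,0.801,0],[0,0,0.153]],
    [[-0.403,0.801,0],[0,0,0.153]],
    [[-0.403,0.801,0],[0,0,0.153]],
    [[-0.403,0.801,0],[0,0,0.153]],
    [[-0.403,0.801,0],[0,0,0.153]],
    [[-0.403,0.801,0],[0,0,0.153]],
    [[-0.403,0.801,-0.15],[0,0,0.153]],
    [[-0.403,0.801,-0.15],[0,0,0.153]],
    [[-0.403,0.801,-0.15],[0,0,0.153]],
  ],
)

```text
time: 39.75
tool_pos: [0.4836, 0.3638, 0.1374]
tcp_rot: [-1.234, 1.173, -1.173]
wrist_force: [0.3, -0.5, -0.3]
width: 0.195
```

```bash
python3 - <<'E'
from h import *
cams.read_camera("wrist");p,d,P=shot("wrist","w28"); W=cloud(p,d,P); held(p,W,P); jaw(); tiltb("wrist",[.412],.4835,None,-.049,.35)
E
```

```text
held top [484.1 365.7] [24.5 18.2] z 0.1552 all [484.5 361.9] [114.1  37.1] 4.9 tcp [0.4851 0.365  0.1398]
tcp [0.4851 0.365  0.1398] yaw 2.84 F [ 0.6 -0.5 -1.9] w 0.197 t 39.85 q [ 0.6   0.21  1.85 -0.    1.08  2.13]
wrist 0.412 far 0.0355 near 0.0345 mid 0.0746 tilt -0.01
```

Request:
play_rows(
  motion=[
    [[-0.006,0,-0.1],[0,0,0]],
    [[-0.006,0,-0.17],[0,0,0]],
    [[-0.006,0,-0.198],[0,0,0]],
    [[-0.006,0,-0.206],[0,0,0]],
    [[-0.006,0,-0.211],[0,0,0]],
    [[-0.006,0,-0.211],[0,0,0]],
    [[-0.006,0,-0.211],[0,0,0]],
  ],
)

```text
time: 40.78
tool_pos: [0.4834, 0.366, 0.0582]
tcp_rot: [-1.228, 1.17, -1.172]
wrist_force: [-2.2, -3.3, 11.8]
width: 0.2
```

```bash
python3 - <<'E'
from h import *
p,d,P=shot("wrist","w29"); W=cloud(p,d,P); held(p,W,P); jaw()
E
```

```text
held top [482.  382.5] [24.7 77.3] z 0.0744 all [486.8 364.8] [121.2 156.9] 2.8 tcp [0.4834 0.366  0.0582]
tcp [0.4834 0.366  0.0582] yaw 2.89 F [-2.5 -3.6 12.3] w 0.197 t 40.825 q [ 0.61  0.29  1.91 -0.    0.93  2.13]
```

Request:
play_rows(
  motion=[
    [[0,0,0.004],[0,0,0]],
    [[0,0,0.004],[0,0,0]],
  ],
)

```text
time: 41.08
tool_pos: [0.4832, 0.3661, 0.0583]
tcp_rot: [-1.227, 1.17, -1.172]
wrist_force: [0.2, -1.2, 8.3]
width: 0.201
```

Request:
play_rows(
  motion=[
    [[0,0,0],[0,0,0]],
    [[0,0,0],[0,0,0]],
    [[0,0,0],[0,0,0]],
    [[0,0,0.05],[0,0,0]],
    [[0,0,0.15],[0,0,0]],
    [[0,0,0.3],[0,0,0]],
    [[0,0,0.35],[0,0,0]],
    [[0,0,0.35],[0,0,0]],
    [[0,0,0.35],[0,0,0]],
  ],
  gripper=0.7,
)

```text
time: 42.2
tool_pos: [0.48, 0.3641, 0.1934]
tcp_rot: [-1.236, 1.173, -1.172]
wrist_force: [-0.6, -0.5, -0.4]
width: 0.3
```

```bash
python3 - <<'E'
from h import *
for i in range(2): tiltb("wrist",[.412,.365],.4835,"w30",-.049,.35)
jaw()
E
```

```text
wrist 0.412 far 0.0355 near 0.0342 mid 0.0746 tilt -0.014
wrist 0.365 far 0.0355 near 0.0345 mid 0.0748 tilt -0.011
wrist 0.412 far 0.0354 near 0.0343 mid 0.0746 tilt -0.012
wrist 0.365 far 0.0354 near 0.0346 mid 0.0747 tilt -0.009
tcp [0.4797 0.3639 0.1924] yaw 2.89 F [-0.7  0.4 -0.9] w 0.3 t 42.3 q [ 0.61  0.16  1.8  -0.    1.18  2.13]
```

View pics/w30.png

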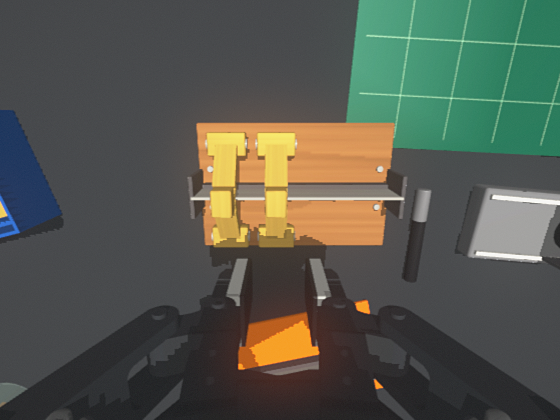

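Both true beams hang level (-0.01 rad). Next is the counter.

Request:
play_rows(
  motion=[
    [[-0.057,-0.66,0.03],[0,0,-0.104]],
    [[-0.057,-0.66,0.03],[0,0,-0.104]],
    [[-0.057,-0.66,0.03],[0,0,-0.104]],
    [[-0.057,-0.66,0.03],[0,0,-0.104]],
    [[-0.057,-0.66,0.03],[0,0,-0.104]],
    [[-0.057,-0.66,0.03],[0,0,-0.104]],
    [[-0.057,-0.66,0.03],[0,0,-0.104]],
    [[-0.057,-0.66,0.03],[0,0,-0.104]],
  ],
  gripper=0.6,
)

```text
time: 43.3
tool_pos: [0.4583, 0.1022, 0.2067]
tcp_rot: [-1.196, 1.231, -1.23]
wrist_force: [-0.2, 0.6, -0.4]
width: 0.399
```

```bash
cat >> h.py <<'E'
def lug(n="wrist",name=None):
    p,d,P=shot(n,name); W=cloud(p,d,P)
    m=(abs(W[...,0]-.457)<.05)&(abs(W[...,1]-.097)<.08)&(W[...,2]>.071)&(W[...,2]<.085)
    q=W[m]
    if len(q)>15:
        r=cv2.minAreaRect(q[:,:2].astype(np.float32)*1000); print("lugtop",np.round(r[0],1),np.round(r[1],1),round(r[2],1),"z",q[:,2].mean().round(4),len(q))
    m=(abs(W[...,0]-.457)<.06)&(abs(W[...,1]-.097)<.09)&(W[...,2]>.05)&(W[...,2]<.0595)
    if m.sum()>15:
        r=cv2.minAreaRect(W[m][:,:2].astype(np.float32)*1000); print("hood",np.round(r[0],1),np.round(r[1],1),round(r[2],1),W[m][:,2].mean().round(4))
    for l in ("cover_lug","btn_top","counter"):
        for r in cams.mark_of(n,l): print(l,toW(r["xyz"],P).round(4),r["conf"])
    return p,W,P
E
python3 - <<'E'
from h import *
lug(name="w31"); jaw()
E
```

```text
lugtop [455.3  60.3] [10.2 33.8] 87.7 z 0.0756 446
hood [455.   60.2] [52.  62.3] 87.7 0.0577
cover_lug [0.4544 0.0604 0.07  ] 0.6
counter [ 0.4588  0.0982 -0.0027] 0.65
tcp [0.4583 0.1016 0.207 ] yaw -1.71 F [0.1 0.5 0.6] w 0.398 t 43.5 q [ 0.17 -0.11  2.06  0.    1.2   1.77]
```

View pics/w31.png

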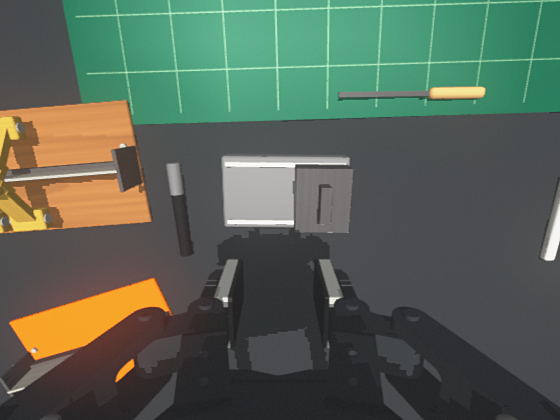

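Request:
play_rows(
  motion=[
    [[-0.01,-0.103,0],[0,0,-0.013]],
    [[-0.01,-0.103,-0.1],[0,0,-0.013]],
    [[-0.01,-0.103,-0.22],[0,0,-0.013]],
    [[-0.01,-0.103,-0.33],[0,0,-0.013]],
    [[-0.01,-0.103,-0.364],[0,0,-0.013]],
    [[-0.01,-0.103,-0.364],[0,0,-0.013]],
    [[-0.01,-0.103,-0.364],[0,0,-0.013]],
  ],
)

```text
time: 44.38
tool_pos: [0.4562, 0.0599, 0.0634]
tcp_rot: [-1.187, 1.237, -1.241]
wrist_force: [-0.7, -0.1, -0.1]
width: 0.404
```

```bash
python3 - <<'E'
from h import *
shot("wrist","w32"); jaw()
E
```

```text
tcp [0.4563 0.0599 0.0636] yaw -2.36 F [0.2 0.5 0.4] w 0.402 t 44.425 q [0.08 0.03 2.21 0.   0.9  1.69]
```

View pics/w32.png

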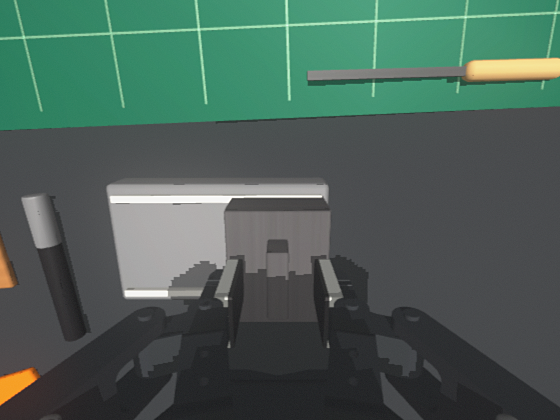

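Request:
play_rows(
  motion=[
    [[0,0,0],[0,0,0]],
    [[0,0,0],[0,0,0]],
    [[0,0,0],[0,0,0]],
    [[0,0,0],[0,0,0]],
    [[0.001,0.03,0],[0,0,0]],
    [[0.003,0.07,0],[0,0,0]],
    [[0.005,0.11,0],[0,0,0]],
    [[0.006,0.145,0],[0,0,0]],
    [[0.006,0.155,0],[0,0,0]],
    [[0.006,0.155,0],[0,0,0]],
  ],
  gripper=1,
  squeeze=30,
)

```text
time: 45.68
tool_pos: [0.4579, 0.1205, 0.063]
tcp_rot: [-1.191, 1.235, -1.241]
wrist_force: [-0.7, -6.5, 8.4]
width: 0.106
```

```bash
python3 - <<'E'
from h import *
jaw(); shot("wrist","w33")
E
```

```text
tcp [0.4579 0.1205 0.063 ] yaw -2.25 F [-0.7 -6.5  8.4] w 0.106 t 45.675 q [ 0.21  0.06  2.18 -0.    0.9   1.82]
```

View pics/w33.png

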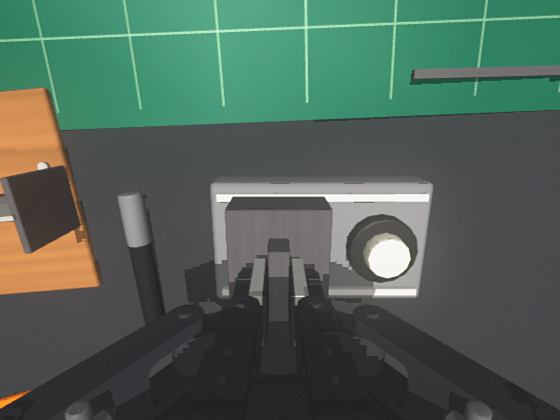

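Request:
play_rows(
  motion=[
    [[0,-0.002,0],[0,0,0]],
    [[0,-0.002,0],[0,0,0]],
    [[0,-0.002,0],[0,0,0]],
    [[0,-0.002,0.08],[0,0,0]],
    [[0,-0.002,0.2],[0,0,0]],
    [[0,-0.15,0.3],[0,0,1]],
    [[0,-0.15,0.3],[0,0,1]],
    [[0,-0.15,0.3],[0,0,1]],
    [[0,-0.15,0.3],[0,0,1]],
    [[0,-0.15,0.3],[0,0,1]],
  ],
  gripper=0.65,
)

```text
time: 46.98
tool_pos: [0.4564, 0.0616, 0.1813]
tcp_rot: [-1.473, 0.644, -0.644]
wrist_force: [0.8, -0.2, -0.4]
width: 0.352
```

Request:
play_rows(
  motion=[
    [[0,0,0],[0,0,1]],
    [[0,0,0],[0,0,1]],
    [[0,0,0],[0,0,1]],
    [[0,0,0],[0,0,1]],
    [[0,0,0],[0,0,1]],
    [[0,0,0],[0,0,1]],
  ],
  gripper=1,
)

```text
time: 47.72
tool_pos: [0.4565, 0.0617, 0.1813]
tcp_rot: [-1.57, 0.035, -0.034]
wrist_force: [0.4, 0.5, -1.2]
width: -0.001
```

```bash
python3 - <<'E'
from h import *
jaw(); p,W,P=lug("wrist","w34")
q=p.astype(int); m=(q.min(-1)>150)&(abs(W[...,1]-.062)<.025)&(abs(W[...,0]-.456)<.03)&(W[...,2]>.04)&(W[...,2]<.052)
if m.sum(): w=W[m]; print("btn",cv2.minEnclosingCircle(w[:,:2].astype(np.float32)*1000),w[:,2].mean(),m.sum())
p,d,P=shot("scene"); r=[toW(r["xyz"],P).round(4) for r in cams.mark_of("scene","btn_top")]; print(r)
E
```

```text
tcp [0.4565 0.0617 0.1813] yaw 87.49 F [ 0.4  0.5 -1.2] w -0.001 t 47.725 q [ 0.08 -0.11  2.1   0.    1.15  0.12]
lugtop [457.7 120.6] [ 9.7 34. ] 87.5 z 0.0756 629
hood [457.8 120.3] [51.2 62.2] 87.4 0.0578
cover_lug [0.4556 0.1225 0.0707] 0.59
btn_top [0.454  0.0566 0.0472] 0.89
btn_top [0.4347 0.2112 0.004 ] 0.55
counter [ 0.457   0.0978 -0.0032] 0.61
btn ((455.6842041015625, 60.4649658203125), 11.595634460449219) 0.046622199735787975 483
[array([0.4581, 0.0625, 0.0463])]
```

View pics/w34.png

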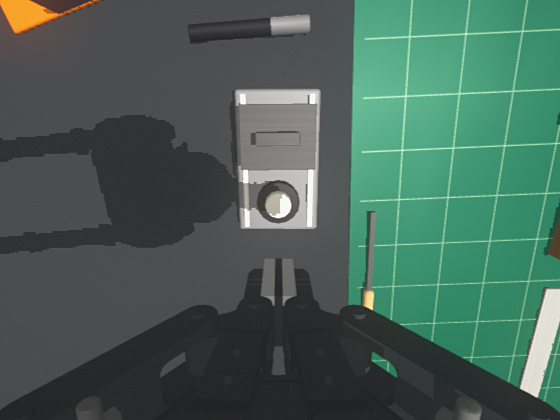

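Request:
play_rows(
  motion=[
    [[-0.004,-0.003,-0.15],[0,0,0]],
    [[-0.004,-0.003,-0.28],[0,0,0]],
    [[-0.004,-0.003,-0.32],[0,0,0]],
    [[-0.004,-0.003,-0.34],[0,0,0]],
    [[-0.004,-0.003,-0.353],[0,0,0]],
    [[-0.004,-0.003,-0.36],[0,0,0]],
    [[-0.004,-0.003,-0.363],[0,0,0]],
    [[-0.004,-0.003,-0.363],[0,0,0]],
  ],
)

```text
time: 49.02
tool_pos: [0.4565, 0.0606, 0.0398]
tcp_rot: [-1.57, 0.031, -0.034]
wrist_force: [-9.3, 0.4, 18.9]
width: 0.002
```

```bash
python3 - <<'E'
from h import *
jaw()
E
```

```text
tcp [0.4565 0.0606 0.0398] yaw 87.63 F [-9.3  0.4 18.9] w 0.002 t 49.025 q [ 0.08  0.07  2.22 -0.    0.85  0.12]
```

The button bottomed out: 6 mm of travel at 19 N. Now I'll retreat and close the cover.

Request:
play_rows(
  motion=[
    [[0,0,0.04],[0,0,0]],
    [[0,0,0.15],[0,0,0]],
    [[0,0,0.3],[0,0,0]],
    [[0,0,0.38],[0,0,0]],
    [[0,0.15,0.38],[0,0,-1]],
    [[0,0.15,0.38],[0,0,-1]],
    [[0,0.15,0.38],[0,0,-1]],
    [[0,0.15,0.38],[0,0,-1]],
    [[0,0.15,0.38],[0,0,-1]],
    [[0,0.15,0.38],[0,0,-1]],
  ],
  gripper=1,
)

```text
time: 50.28
tool_pos: [0.4558, 0.1207, 0.1896]
tcp_rot: [-1.471, 0.643, -0.647]
wrist_force: [-0.2, 0.7, 0.5]
width: -0.001
```

Request:
play_rows(
  motion=[
    [[0,0,0],[0,0,-1]],
    [[0,0,0],[0,0,-1]],
    [[0,0,0],[0,0,-1]],
    [[0,0,0],[0,0,-1]],
    [[0,0,0],[0,0,-1]],
    [[0,0,0],[0,0,-1]],
  ],
  gripper=0.6,
)

```text
time: 51.02
tool_pos: [0.4553, 0.1205, 0.1887]
tcp_rot: [-1.19, 1.237, -1.238]
wrist_force: [-0.2, 0.3, 0.9]
width: 0.397
```

```bash
python3 - <<'E'
from h import *
lug("wrist","w35");jaw(); 
E
```

```text
lugtop [457.8 120.3] [ 9.2 33.5] 87.9 z 0.0758 478
hood [457.3 120.1] [52.2 62.5] 87.8 0.0577
cover_lug [0.4561 0.1202 0.0691] 0.89
btn_top [0.4546 0.0598 0.0461] 0.56
counter [ 4.567e-01  9.600e-02 -2.000e-04] 0.88
tcp [0.4551 0.1205 0.1884] yaw -2.3 F [-0.3  0.9  0.2] w 0.399 t 51.225 q [ 0.21 -0.1   2.07  0.    1.16  1.82]
```

Request:
play_rows(
  motion=[
    [[0.002,0,-0.13],[0,0,0]],
    [[0.002,0,-0.25],[0,0,0]],
    [[0.002,0,-0.305],[0,0,0]],
    [[0.002,0,-0.316],[0,0,0]],
    [[0.002,0,-0.316],[0,0,0]],
    [[0.002,0,-0.316],[0,0,0]],
  ],
)

```text
time: 51.98
tool_pos: [0.4573, 0.1207, 0.0634]
tcp_rot: [-1.187, 1.238, -1.24]
wrist_force: [-0.1, 0.3, 0.7]
width: 0.399
```

Request:
play_rows(
  motion=[
    [[0,0,0],[0,0,0]],
    [[0,0,0],[0,0,0]],
    [[0,0,0],[0,0,0]],
    [[0,0,0],[0,0,0]],
    [[-0.001,-0.03,0],[0,0,0]],
    [[-0.003,-0.07,0],[0,0,0]],
    [[-0.005,-0.11,0],[0,0,0]],
    [[-0.006,-0.145,0],[0,0,0]],
    [[-0.006,-0.156,0],[0,0,0]],
    [[-0.006,-0.156,0],[0,0,0]],
  ],
  gripper=1,
)

```text
time: 53.22
tool_pos: [0.4545, 0.0602, 0.0631]
tcp_rot: [-1.183, 1.242, -1.239]
wrist_force: [-1.4, 10.6, 6.5]
width: 0.109
```

```bash
python3 - <<'E'
from h import *
jaw()
E
```

```text
tcp [0.4545 0.0602 0.0631] yaw -2.52 F [-1.4 10.6  6.5] w 0.109 t 53.225 q [0.07 0.03 2.21 0.01 0.9  1.68]
```

Stop reached (10.6 N of reaction). I'll release, rise and make the final checks.

Request:
play_rows(
  motion=[
    [[0,0,0],[0,0,0]],
    [[0,0,0],[0,0,0]],
    [[0,0,0],[0,0,0]],
    [[0,0,0.05],[0,0,0]],
    [[0,0,0.2],[0,0,0]],
    [[0,0,0.4],[0,0,0]],
    [[0,0,0.45],[0,0,0]],
    [[0,0,0.45],[0,0,0]],
    [[0,0,0.45],[0,0,0]],
  ],
  gripper=0.6,
)

```text
time: 54.35
tool_pos: [0.4528, 0.0579, 0.2409]
tcp_rot: [-1.19, 1.241, -1.239]
wrist_force: [-0.1, -0.1, -0.4]
width: 0.399
```

```bash
python3 - <<'E'
from h import *
jaw(); lug("wrist","w36"); shot("scene","s36"); shot("side","d36")
tiltb("scene",[.412,.365],.4835,None,-.049,.35); tiltb("side",[.412,.365],.4835,None,-.049,.35)
tiltb("scene",[-.3115,-.3555,-.401],.4945,None,-.02,-.354); tiltb("side",[-.3115,-.3555,-.401],.4945,None,-.02,-.354)
E
```

```text
tcp [0.4528 0.0579 0.2409] yaw -2.38 F [-0.1 -0.1 -0.4] w 0.399 t 54.35 q [ 0.07 -0.17  2.04 -0.    1.27  1.69]
lugtop [455.4  60.5] [ 9.  33.5] 87.6 z 0.0757 339
hood [455.3  60.1] [52.  61.7] 87.7 0.0577
cover_lug [0.4573 0.062  0.0721] 0.8
btn_top [ 0.4564  0.0989 -0.0021] 0.59
counter [ 0.4585  0.0986 -0.0005] 0.66
scene 0.412 far 0.0358 near 0.0341 mid 0.0735 tilt -0.018
scene 0.365 far 0.0346 near 0.0336 mid 0.0732 tilt -0.011
side 0.412 far 0.0347 near 0.0352 mid 0.0737 tilt 0.005
side 0.365 far 0.0342 near 0.0351 mid 0.0736 tilt 0.01
scene -0.3115 far 0.0208 near 0.0469 mid 0.0737 tilt 0.284
scene -0.3555 far 0.0486 near 0.0212 mid 0.0742 tilt -0.298
scene -0.401 far 0.0213 near 0.0478 mid 0.0747 tilt 0.288
side -0.3115 far nan near 0.0468 mid nan tilt nan
side -0.3555 far nan near 0.0202 mid 0.0713 tilt nan
side -0.401 far nan near 0.0475 mid 0.0741 tilt nan
```

View pics/s36.png

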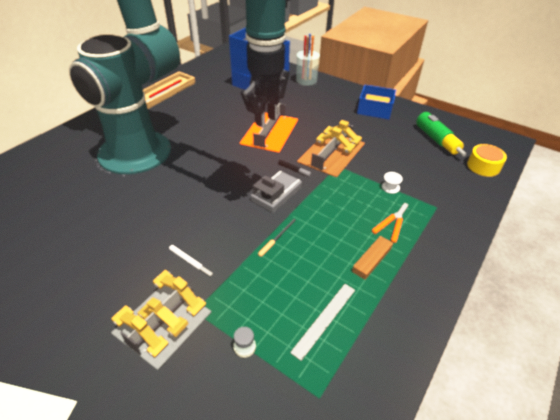

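View pics/d36.png

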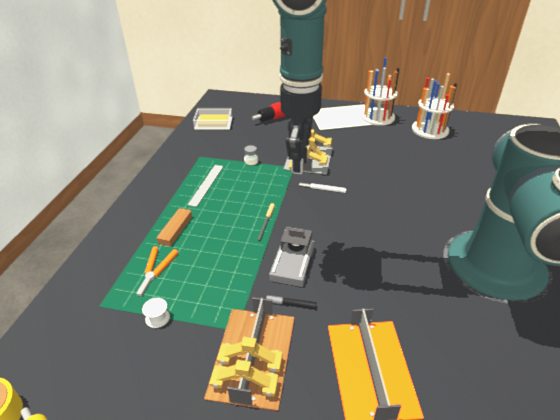

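View pics/w36.png

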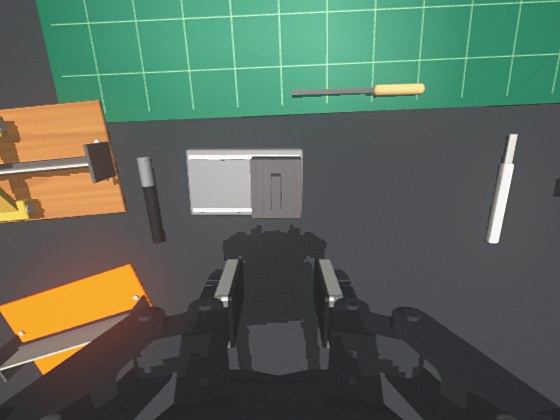

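The pictures show two level beams on the wooden rail (side view, about (250,365)), three tipped beams on the grey rail (scene view, about (160,315)), and the cover back within 0.2 mm of where it started. The bench items look unmoved, so I'm handing the job in.

```bash
python3 - <<'E'
from workcell import bot
print(bot.finish_job())
E
```

```text
the job is handed in; nothing more can be done
None
```

The job is handed in after about 54 s of the 210 s allowed. All five beams that were there are sorted and hanging on their rails.

- **Beams:** two hang level on the wooden long rail, with a tilt of 0.02 rad or less in both fixed cameras. Three dropped to one side (about 0.29 rad) and hang on the grey short rail.
- **Moved between rails:** one off-balance beam was first tested on the wooden rail, then moved across to the grey one.
- **Counter:** I slid the cover open about 60 mm and pressed the button to its full 6 mm travel at 19 N. I then slid the cover back to its stop, and its lug is within about 0.2 mm of where it started.
- **Other things:** in the last scene and side pictures the bench items look unmoved. I did not measure each one.

**Failed or disagreed:**
- **First placing:** I gripped the first beam too low, so the fingertips touched the blade at 17 N. I backed off and let it drop about 3 mm, and it seated properly.
- **Side camera:** it could not confirm the tilts on the grey rail because the view was partly blocked. The wrist camera after each placing and the final scene view both showed all three dropped.
- **Knocked beam:** I never saw a beam shifted aside.

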